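Repack the camera kit in its cut-to-shape foam

TASK

Repack the camera kit for its return: put the dome camera, the square mounting plate, the mouse and the USB stick each into the foam cut-out that has its shape, in any order. Each must lie right way up and flat on the floor of its own cut-out, the mouse and the stick lengthwise in theirs (either end first), with everything let go and still.

Things in the scene. Friction and masses are not known exactly. Their poses are not given: they have to be found in the camera images.
- dome_camera_mid (a point): small dome camera, standing upright: white round foot 72 mm across and 22 mm high, black half-round dome 60 mm across above it, 54 mm high in all, 160 g. The point is on its axis half-way up, 27 mm above its underside; z up. The dome is widest about 25 mm above the underside: grip it just above the foot. Lies loose on a flat 3 mm board on the table.
- mount_plate_mid (a point): pale aluminium mounting plate, 66 mm square and 10 mm thick, with a round boss 38 mm across (from 10 to 16 mm above the underside) and on it a round knob 20 mm across (16 to 26 mm), 120 g. The point is in its middle, 13 mm above its underside; x and y along the square's sides, z up. Lies loose on a flat 3 mm board on the table.
- mouse_mid (a point): black computer mouse, rounded, 100 mm long (its x), 56 mm wide (its y), 36 mm high, 80 g. The point is in its middle, 18 mm above its underside; z up. Its sides are gripped low. Lies loose on a flat 3 mm board on the table.
- usb_stick_mid (a point): black USB stick with a bare metal plug at one end (-y), lying flat: 53 mm long (its y), 18 mm wide (its x), 9 mm thick, 12 g. The point is in its middle, 4.5 mm above its underside; z up. Lies loose on a flat 3 mm board on the table.
- nest_camera (a point): round cut-out 86 mm across, for the dome camera. In a foam block 130 x 130 x 24 mm, one of four set two by two in any order in a cardboard tray whose walls rise 13 mm above the foam. Point: middle of the flat pale floor, 12 mm below the foam's dark top; z up, x, y along the block's sides.
- nest_mount (a point): square cut-out 80 x 80 mm with slightly rounded corners, for the mounting plate. In a foam block 130 x 130 x 24 mm, one of four set two by two in any order in a cardboard tray whose walls rise 13 mm above the foam. Point: middle of the flat pale floor, 12 mm below the foam's dark top; z up, x, y along the block's sides.
- nest_mouse (a point): oval cut-out 114 mm along x and 70 mm along y, for the mouse; a finger notch as deep, 42 mm wide, crosses it, reaching 55 mm either way along y. In a foam block 130 x 130 x 24 mm, one of four set two by two in any order in a cardboard tray whose walls rise 13 mm above the foam. Point: middle of the flat pale floor, 12 mm below the foam's dark top; z up, x, y along the block's sides.
- nest_usb (a point): narrow slot 68 mm along y and 32 mm along x, for the USB stick; a finger notch as deep, 36 mm wide, crosses it, reaching 37 mm either way along x. In a foam block 130 x 130 x 24 mm, one of four set two by two in any order in a cardboard tray whose walls rise 13 mm above the foam. Point: middle of the flat pale floor, 12 mm below the foam's dark top; z up, x, y along the block's sides.
Not all that is in view belongs to the job. Of the things like the part that bears usb_stick_mid, leave any that is purple or white; of the rest the smaller one is meant.

How it is judged:
By the outcome, as a careful person would: the job done as asked, in the order asked, and still so for the second after the job is handed in, with the robot touching nothing.
It also fails if it takes over 104 s, if anything falls off the work surface, if the arm or the gripper's body presses on something with over 40 N, if the wrist force passes 120 N, or if a joint passes its speed limit or range.

ROBOT

A 7-joint arm with a two-finger parallel gripper is mounted at the origin on a cart in front of the work surface, level with it; the furniture and walls round the work are solid. World frame = base frame: x ahead of the robot, y to its left, z up, the work surface at z = 0. Lengths are in m, angles in rad, forces in N, time in s.
With the tool pointing down it reaches from about 0.4 to 0.85 m from the base axis. Payload 4.5 kg.
Tool frame: the origin (TCP) lies on the front face of the gripper's body, between the roots of the fingers; the fingertips stand 73 mm ahead of it and the grasp point (between the pads) lies 54 mm ahead of it; z points along the fingers, y is the line along which they close (so a half turn about z gives the same grasp; the last joint's range is limited). The gripper opens to 85 mm and grips with 20 to 120 N. Pads are 22 mm wide; open, the fingers measure 114 mm over their backs; the gripper's body (76 mm by 85 mm) begins 54 mm behind the grasp point. The pads swing forward as they close: fully open they stand 13 mm farther back than shut.
Start: joints at [-1.102, 0.689, -0.195, 1.565, 0.157, 0.902, -0.215], TCP at [0.263, 0.567, 0.304] pointing down, gripper open.
Joint ranges: [-3.01, 3.01], [-0.46, 2.08], [-1.47, 1.51], [0.13, 2.56], [-1, 4.14], [0.04, 2.09], [-2.66, 2.66]. Speed limits (rad/s): [2.57, 2.57, 3.14, 3.14, 3.14, 3.14, 3.14].

INTERFACE

Orientations are given as [roll, pitch, yaw] about the fixed x, y, z axes, in that order (R = Rz(yaw) Ry(pitch) Rx(roll)).
In Python, from cell import observe, camera, sign_off gives the robot as it stands.
- The arm moves only by the shell command python3 -m inch 'ROWS'. ROWS is JSON, a list of rows, each an object with "jaw": the finger opening in m, from 0 to 0.0854; "travel": the shift along the tool's x, y, z in m, a list of three; "rot": the turn, a rotation vector about the tool's x, y, z in degrees, a list of three. In form: [{"jaw": jaw, "travel": [tx, ty, tz], "rot": [wx, wy, wz]}, ...]. A call has 1 to 5 rows; each row is the pose to reach, as a shift and turn from the pose commanded when the call began, along the tool's axes at that moment; what a row does not reach only later rows make up. A row lasts 1/8 s, in which the tool goes at most 62.5 mm and 10.7 degrees, less where a joint would pass 70% of its speed; a pose out of reach is approached as far as the arm can. A call with a gripper value outside its range is refused whole. The fingers move at their own pace and stop on an object; the grip force is fixed at half the most. Time passes only in rows, so rows that repeat a pose let the fingers close. It gives the time, the measured TCP pose, the force, the opening and the grip force at its end, in the units of the state.
- observe(): the state, without advancing time (a new reading comes with each control period).
- camera(name): name is "scene" or "top"; returns a dict with "pixels" (420x560x3 uint8, red, green, blue), "fx", "fy", "cx", "cy" (pixels), "rvec" (rotation vector, rad) and "tvec" (3), from world to camera coordinates, as OpenCV has them. Camera axes: x right, y down, z forward; pixel columns grow to the right and rows downward; lengths in m; the calibration is good to about 2 mm. A picture is of the moment at which its call begins. There is no depth.
- sign_off(): hands the job in; it is judged then, once.
The state is a dict: "t": time; "joint_positions": joint angles; "dq": joint speeds; "tau": joint torques, N m; "tool_pos": TCP position; "tcp_rot": TCP orientation; "force": force on the tool from outside, world axes, zero at the start; "wrist_torque": the same for the moment, N m; "opening": finger opening in m; "grasp_force": force on a finger pad.
Only numpy, scipy, OpenCV 4.12 (cv2) and the standard library are available. Lean on these libraries where they do the work, as an engineer would, in place of code of your own. Each camera call takes 0.05 s, during which the arm holds its last target. There are 200 camera calls.

## Working session

There is one attempt and no reset: what is moved stays moved. The work goes in short steps, Python scripts to look and compute and a shell command to move; the robot and the scene stay as the last step left them, time stands still between calls to the robot, and variables do not carry over. Pictures are saved under pics/ and viewed, at most 14 in all, crops included, and the job is handed in when it is done.

```bash
mkdir -p pics; cat > h.py <<'E'
import numpy as np, cv2
from cell import observe, camera, sign_off
from scipy.spatial.transform import Rotation as Ro
def shot(n,f):
    c=camera(n); np.savez(f'pics/{f}.npz',**c); cv2.imwrite(f'pics/{f}.png',c['pixels'][:,:,::-1]); return c
def load(f): return dict(np.load(f'pics/{f}.npz'))
def crop(f,u0,v0,u1,v1,s,out):
    im=cv2.imread(f'pics/{f}.png')[v0:v1,u0:u1]; cv2.imwrite(f'pics/{out}.png',cv2.resize(im,None,fx=s,fy=s,interpolation=cv2.INTER_CUBIC))
def w(c,u,v,z):
    R=cv2.Rodrigues(np.array(c['rvec'],float))[0]; t=np.array(c['tvec'],float).ravel()
    d=R.T@np.array([(u-c['cx'])/c['fx'],(v-c['cy'])/c['fy'],1]); o=-R.T@t
    return (o+d*(z-o[2])/d[2]).round(4)
def px(c,p):
    K=np.array([[c['fx'],0,c['cx']],[0,c['fy'],c['cy']],[0,0,1.]])
    return cv2.projectPoints(np.array(p,float).reshape(-1,3),np.array(c['rvec'],float),np.array(c['tvec'],float),K,None)[0].reshape(-1,2).round(1)
def go(x,y,z,yaw=None):
    """shift in tool axes to grasp-point target; yaw: direction of tool x.. returns travel & rot"""
    s=observe(); R=Ro.from_euler('xyz',s['tcp_rot']); p=np.array(s['tool_pos'])
    print('tcp',p.round(4),'rpy deg',np.degrees(s['tcp_rot']).round(2),'t',s['t'])
    tr=R.inv().apply(np.array([x,y,z+.054])-p)
    print('travel',tr.round(4))
    if yaw is not None:
        # desired: pointing down, tool y axis (closing line) along world angle yaw
        best=None
        for k in (0,np.pi):
            a=yaw+k; Y=np.array([np.cos(a),np.sin(a),0]); Z=np.array([0,0,-1.]); X=np.cross(Y,Z)
            r=(R.inv()*Ro.from_matrix(np.stack([X,Y,Z],1))).as_rotvec(degrees=True)
            print(' rot',r.round(2))
E
python3 - <<'E'
from h import *
s=observe(); print(s)
for n in('top','scene'):
    c=shot(n,n+'0'); R=cv2.Rodrigues(np.array(c['rvec'],float))[0]; print(n,c['fx'],(-R.T@np.array(c['tvec'],float).ravel()).round(3),R.round(2).tolist())
E
```

```text
{'t': 0.0, 'joint_positions': array([-1.10219003,  0.69005727, -0.19454448,  1.56635778,  0.15728287,
        0.9025506 , -0.21508996]), 'dq': array([1.38839618e-03, 5.20919179e-04, 1.99242147e-04, 1.53115317e-03,
       8.15598034e-04, 9.43431196e-05, 5.02156353e-04]), 'tau': array([-9.67314409e-04, -5.39612639e+01, -1.26690768e+00, -1.58542693e+01,
        9.06713423e-03,  9.49745066e-03,  5.66657334e-06]), 'tool_pos': array([0.26306767, 0.56634519, 0.30303532]), 'tcp_rot': array([-3.13961550e+00,  1.11517809e-04,  2.70689552e+00]), 'force': array([ 0.77029875, -0.13907077,  0.0033208 ]), 'wrist_torque': array([0.00654174, 0.01191842, 0.02643246]), 'grasp_force': 0.0, 'opening': 0.08512800860185787}
top 494.4975328780499 [ 0.113 -0.027  1.604] [[-0.04, -1.0, 0.0], [-0.97, 0.04, -0.23], [0.23, -0.01, -0.97]]
scene 391.08711742476254 [-0.195 -0.505  0.655] [[0.56, -0.83, -0.01], [-0.5, -0.33, -0.81], [0.67, 0.45, -0.59]]
```

View pics/top0.png

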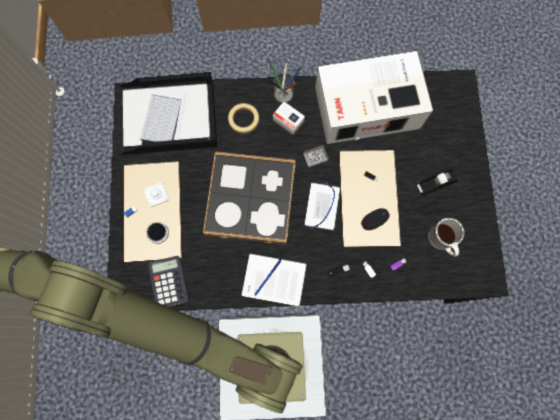

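View pics/scene0.png

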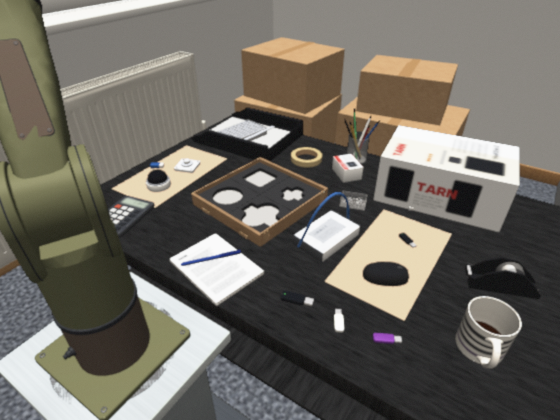

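```bash
python3 - <<'E'
from h import *
a=[('top0',195,145,305,250,3.6),('top0',335,145,405,250,3.6),('top0',118,155,188,265,3.4),('top0',325,245,415,285,3.5)]
ims=[]
for i,(f,u0,v0,u1,v1,s) in enumerate(a): crop(f,u0,v0,u1,v1,s,f'c{i}'); ims.append(cv2.imread(f'pics/c{i}.png'))
H=np.zeros((560,800,3),np.uint8)
def put(im,x,y): H[y:y+im.shape[0],x:x+im.shape[1]]=im[:560-y,:800-x]
put(ims[0],0,0); put(ims[1],400,0); put(cv2.resize(ims[2],None,fx=.6,fy=.6),655,0); put(ims[3],0,400)
cv2.imwrite('pics/m0.png',H)
c=load('top0')
for n,u,v,z in [('boardL',152,212,0),('boardR',370,198,0),('cam',158,232,.03),('plate',156,194,.02),('mouse',375,219,.02),('usbR',370,175,.005),('usbT',340,269,.005),('blue',130,212,.005),('round',228,216,.012),('sq',233,177,.012),('cross',272,181,.012),('oval',267,218,.012)]: print(n,w(c,u,v,z))
E
```

```text
boardL [0.5105 0.3747 0.    ]
boardR [ 0.5285 -0.3554  0.    ]
cam [0.4356 0.3466 0.03  ]
plate [0.5665 0.3575 0.02  ]
mouse [ 0.4516 -0.3616  0.02  ]
usbR [ 0.6076 -0.3612  0.005 ]
usbT [ 0.2943 -0.2372  0.005 ]
blue [0.5123 0.4465 0.005 ]
round [0.4836 0.1208 0.012 ]
sq [0.6175 0.1015 0.012 ]
cross [ 0.598 -0.029  0.012]
oval [ 0.4714 -0.0076  0.012 ]
```

View pics/m0.png

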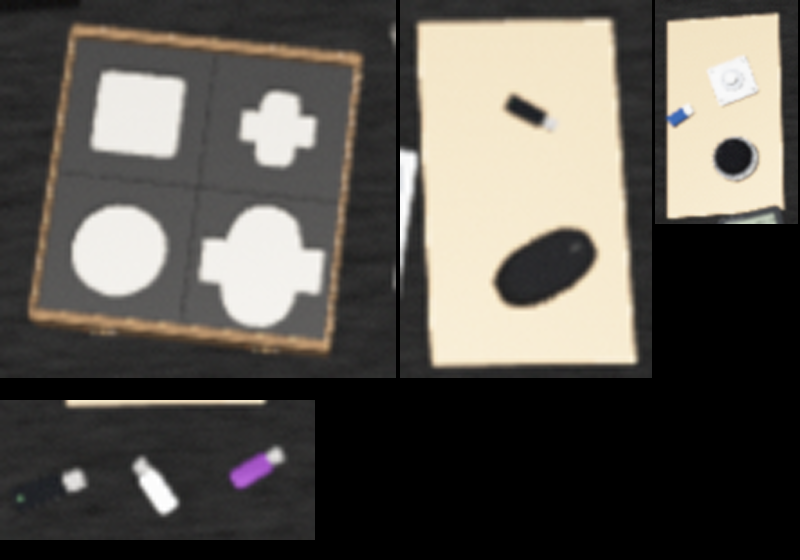

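```bash
python3 - <<'E'
from h import *
c=load('top0'); im=c['pixels'].astype(int); g=im.mean(2)
def W(p,z): return np.array([w(c,u,v,z)[:2] for u,v in p])
def rect(mask,u0,v0,u1,v1,z,name):
    m=np.zeros(g.shape,np.uint8); m[v0:v1,u0:u1]=mask[v0:v1,u0:u1]
    n,l,st,ce=cv2.connectedComponentsWithStats(m); k=1+st[1:,4].argmax()
    big=cv2.resize((l==k).astype(np.uint8),None,fx=1,fy=1); 
    v,u=np.nonzero(l==k); P=np.array([w(c,a,b,z)[:2] for a,b in zip(u,v)])
    (cx,cy),(a,b),an=cv2.minAreaRect((P*1000).astype(np.float32))
    C=np.cov(P.T); e,V=np.linalg.eigh(C); d=V[:,1]
    print(name,'cen',P.mean(0).round(4),'rect',(round(cx),round(cy),round(a+2.5),round(b+2.5),round(an)),'major deg',np.degrees(np.arctan2(d[1],d[0])).round(1),'n',len(u))
dk=(g<110); lt=(g>185)
rect(dk,350,200,395,236,.018+.003,'mouse')
rect(dk,360,168,378,184,.0075,'usbbody')
rect(dk,140,218,172,246,.03,'dome')
rect(lt,212,160,250,192,.018,'sq'); rect(lt,210,198,246,235,.018,'round'); rect(lt,255,165,290,200,.018,'usbn'); rect(lt,245,198,290,240,.018,'mousen')
# tray corners
q=[(195+(x+.5)/3.6-.5,145+(y+.5)/3.6-.5) for x,y in [(73,27),(362,57),(330,350),(32,318)]]
P=W(q,.039); print(P,P.mean(0)); print([np.degrees(np.arctan2(*(P[j]-P[i])[::-1])).round(1) for i,j in((0,1),(3,2),(3,0),(2,1))],[np.linalg.norm(P[j]-P[i]).round(3) for i,j in((0,1),(3,2),(3,0),(2,1))])
# foam cross centre
print('cross',w(c,195+(193.5)/3.6-.5,145+183/3.6-.5,.024))
# plate corners via crop2: origin(118,155) scale 3.4*.6
q=[(118+(x-655+.5)/2.04-.5,155+(y+.5)/2.04-.5) for x,y in [(707,66),(747,56),(759,92),(718,105),(733,79)]]
P=W(q,.013);print('plate',P,P[:4].mean(0), W(q[4:],.029))
c2=load('scene0')
crop('scene0',110,140,330,250,3.6,'s1'); crop('scene0',350,220,450,310,4,'s2')
E
```

```text
mouse cen [ 0.4516 -0.3609] rect (452, -362, 55, 99, 25) major deg 118.4 n 401
usbbody cen [ 0.6051 -0.3588] rect (605, -359, 37, 17, 59) major deg 57.3 n 46
dome cen [0.438 0.353] rect (438, 354, 60, 59, 44) major deg 93.0 n 257
sq cen [0.618  0.1016] rect (618, 102, 80, 77, 82) major deg 87.8 n 489
round cen [0.4881 0.1216] rect (487, 122, 85, 80, 88) major deg 108.0 n 491
usbn cen [ 0.598  -0.0277] rect (599, -28, 64, 67, 39) major deg 167.4 n 276
mousen cen [ 0.468  -0.0082] rect (469, -9, 100, 103, 35) major deg 161.4 n 736
[[ 0.6985  0.1581]
 [ 0.658  -0.1091]
 [ 0.3845 -0.0669]
 [ 0.4245  0.198 ]] [0.541375 0.045025]
[np.float64(-98.6), np.float64(-98.6), np.float64(-8.3), np.float64(-8.8)] [np.float64(0.27), np.float64(0.268), np.float64(0.277), np.float64(0.277)]
cross [0.5481 0.0514 0.024 ]
plate [[0.5943 0.4022]
 [0.6087 0.3369]
 [0.5466 0.3166]
 [0.5275 0.383 ]
 [0.5704 0.3593]] [0.569275 0.359675] [[0.5658 0.3554]]
```

View pics/s1.png

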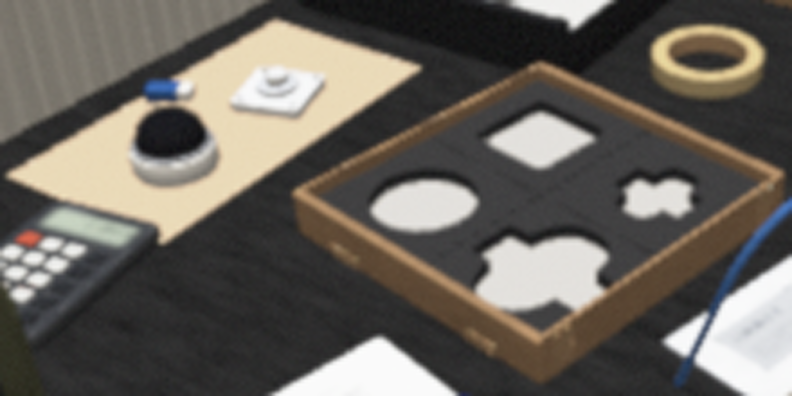

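```bash
python3 -c "
from h import *
go(.438,.354,.10,np.radians(65))"
```

```text
tcp [0.2631 0.5664 0.3032] rpy deg [-1.7991e+02  1.0000e-02  1.5509e+02] t 0.1
travel [-0.2481 -0.1188  0.1494]
 rot [-0.09  0.01  0.09]
 rot [-1.0000e-02 -1.5000e-01 -1.7991e+02]
```

Candidates for the stick: black on right board (370,175), larger black with an LED on the table (340,269), blue on left board (130,212), white (369,270), purple (398,265). The description (black, on a board, smaller) picks (370,175), which the crop confirms.

```bash
python3 -m inch '[{"jaw":0.0854,"travel":[-0.05,-0.024,0.03],"rot":[0,0,0]},{"jaw":0.0854,"travel":[-0.1,-0.048,0.06],"rot":[0,0,0]},{"jaw":0.0854,"travel":[-0.15,-0.072,0.09],"rot":[0,0,0]},{"jaw":0.0854,"travel":[-0.2,-0.096,0.12],"rot":[0,0,0]},{"jaw":0.0854,"travel":[-0.248,-0.119,0.149],"rot":[0,0,0]}]'
python3 -m inch '[{"jaw":0.0854,"travel":[0,0,0],"rot":[0,0,0]},{"jaw":0.0854,"travel":[0,0,0],"rot":[0,0,0]}]'
python3 - <<'E'
from h import *
c=shot('scene','s_a'); go(.438,.354,.03,np.radians(65))
crop('s_a',90,80,250,230,4,'s_ac')
s=observe();R=Ro.from_euler('xyz',s['tcp_rot']);p=s['tool_pos']
for d in(.054,.06,.073): print(d,px(c,[p+R.apply([0,y,d]) for y in(-.0425,0,.0425)]).tolist())
# usb nest hypotheses
t=load('top0');g=t['pixels'].mean(2)
a=np.radians(-8.6);Rz=np.array([[np.cos(a),-np.sin(a)],[np.sin(a),np.cos(a)]])
K=8
for hyp in('slotX','slotY'):
  best=None
  for dx in np.arange(-.004,.0041,.001):
    for dy in np.arange(-.004,.0041,.001):
      cen=np.array([.598+dx,-.028+dy])
      M=[]
      for z in(.014,.026):
        m=np.zeros((420*K//4,560*K//4),np.uint8); m=np.zeros((60*K,60*K),np.uint8)
        for hx,hy in((.034,.016),(.018,.037)):
          if hyp=='slotY':hx,hy=hy,hx
          q=np.array([[-hx,-hy],[hx,-hy],[hx,hy],[-hx,hy]])@Rz.T+cen
          uv=px(t,np.c_[q,np.full(4,z)])
          cv2.fillPoly(m,[np.round((uv-[242,152]+.5)*K).astype(np.int32)],1)
        M.append(m)
      r=cv2.resize((M[0]&M[1]).astype(np.float32),(60,60),interpolation=cv2.INTER_AREA); r=cv2.GaussianBlur(r,(0,0),.7)
      b=g[152:212,242:302][10:50,12:48]; cc=np.corrcoef(r[10:50,12:48].ravel(),b.ravel())[0,1]
      if best is None or cc>best[0]: best=(cc,cen)
  print(hyp,best)
E
```

```text
t: 0.72
tool_pos: [0.4388, 0.3534, 0.154]
tcp_rot: [3.141, -0.0, 2.707]
force: [1.4, 0.8, -0.4]
opening: 0.0856
grasp_force: 0.0
t: 0.98
tool_pos: [0.4376, 0.3551, 0.1548]
tcp_rot: [3.141, -0.001, 2.707]
force: [-0.2, 1.1, 1.2]
opening: 0.0854
grasp_force: 0.0
tcp [0.4372 0.3561 0.1553] rpy deg [ 1.7993e+02 -6.0000e-02  1.5517e+02] t 1.025
travel [-0.0017 -0.0016  0.0712]
 rot [ 0.07 -0.06  0.17]
 rot [ 1.0000e-01  1.2000e-01 -1.7983e+02]
0.054 [[157.2, 163.6], [152.7, 157.4], [148.4, 151.5]]
0.06 [[157.6, 165.5], [153.1, 159.2], [148.8, 153.3]]
0.073 [[158.5, 169.4], [153.9, 163.1], [149.7, 157.1]]
slotX (np.float64(0.9691874719901056), array([ 0.598, -0.028]))
slotY (np.float64(0.9925005049506301), array([ 0.598, -0.028]))
```

View pics/s_ac.png

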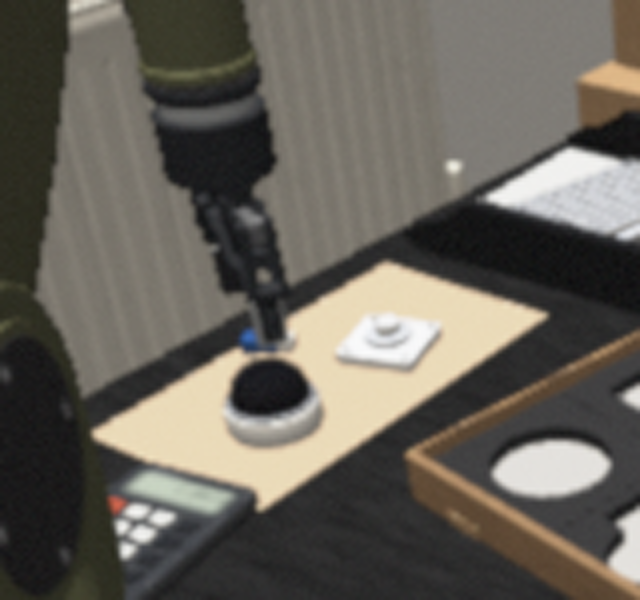

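The near open fingertip is at about crop (270,345), full-image (157,166), so open tips are ~60 mm ahead (73 mm applies when shut). The dome at (157,178) is clear below.

```bash
python3 -m inch '[{"jaw":0.0854,"travel":[-0.001,-0.001,0.03],"rot":[0,0,0]},{"jaw":0.0854,"travel":[-0.001,-0.001,0.060],"rot":[0,0,0]},{"jaw":0.04,"travel":[-0.001,-0.001,0.060],"rot":[0,0,0]},{"jaw":0.04,"travel":[-0.001,-0.001,0.060],"rot":[0,0,0]},{"jaw":0.04,"travel":[-0.001,-0.001,0.060],"rot":[0,0,0]}]'
python3 -m inch '[{"jaw":0.04,"travel":[0,0,0],"rot":[0,0,0]},{"jaw":0.04,"travel":[0,0,0],"rot":[0,0,0]}]'
```

```text
t: 1.65
tool_pos: [0.4377, 0.3547, 0.0968]
tcp_rot: [3.14, -0.0, 2.708]
force: [-2.3, 1.0, 5.6]
opening: 0.0551
grasp_force: 63.3
t: 1.9
tool_pos: [0.4378, 0.3547, 0.0967]
tcp_rot: [3.139, -0.001, 2.708]
force: [-4.3, 0.7, 8.3]
opening: 0.0552
grasp_force: 63.5
```

```bash
python3 -m inch '[{"jaw":0.04,"travel":[0,0,-0.01],"rot":[0,0,0]},{"jaw":0.04,"travel":[0,0,-0.03],"rot":[0,0,0]},{"jaw":0.04,"travel":[0,0,-0.03],"rot":[0,0,0]}]'
python3 - <<'E'
from h import *
shot('scene','s_b'); crop('s_b',100,110,220,210,5,'s_bc')
E
```

```text
t: 2.28
tool_pos: [0.4397, 0.354, 0.1268]
tcp_rot: [3.138, 0.002, 2.706]
force: [-0.1, 0.9, -1.8]
opening: 0.0555
grasp_force: 64.3
```

View pics/s_bc.png

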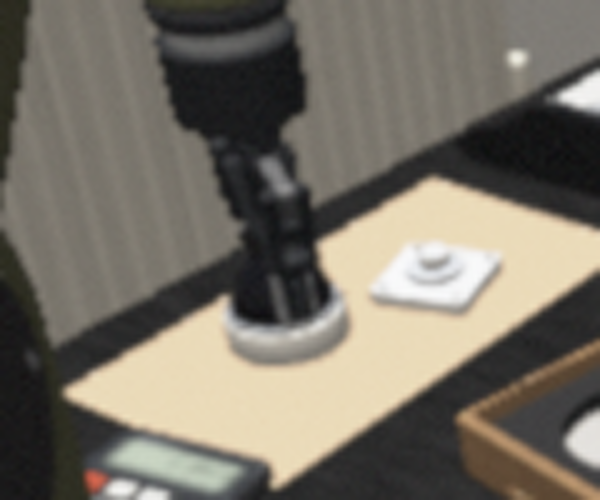

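Dome held: foot centred in the jaws around (157,178), lifted off the board; force agrees with 160 g.

```bash
python3 -c "
from h import *
go(.487,.1215,.110,np.radians(65))"
```

```text
tcp [0.4392 0.3536 0.1259] rpy deg [1.7988e+02 6.0000e-02 1.5506e+02] t 2.325
travel [-0.1413 -0.1902 -0.0384]
 rot [0.12 0.06 0.06]
 rot [-1.0000e-01  2.0000e-01 -1.7994e+02]
```

```bash
python3 -m inch '[{"jaw":0.04,"travel":[0,0,-0.03],"rot":[0,0,0]},{"jaw":0.04,"travel":[-0.035,-0.048,-0.038],"rot":[0,0,0]},{"jaw":0.04,"travel":[-0.071,-0.095,-0.038],"rot":[0,0,0]},{"jaw":0.04,"travel":[-0.106,-0.143,-0.038],"rot":[0,0,0]},{"jaw":0.04,"travel":[-0.141,-0.190,-0.038],"rot":[0,0,0]}]'
python3 -m inch '[{"jaw":0.04,"travel":[0,0,0],"rot":[0,0,0]},{"jaw":0.04,"travel":[0,0,0.02],"rot":[0,0,0]},{"jaw":0.04,"travel":[0,0,0.02],"rot":[0,0,0]}]'
python3 - <<'E'
from h import *
shot('top','t_c'); crop('t_c',195,145,305,250,5,'t_cc'); go(.487,.1215,.055)
c=shot('scene','s_c');crop('s_c',180,110,300,230,5,'s_cc')
a=cv2.imread('pics/t_cc.png');b=cv2.imread('pics/s_cc.png');h=500
cv2.imwrite('pics/m_c.png',np.hstack([cv2.resize(x,(395,430)) for x in(a,b)]))
E
```

```text
t: 2.95
tool_pos: [0.4864, 0.1197, 0.1626]
tcp_rot: [-3.141, -0.0, 2.707]
force: [1.0, 0.1, -1.5]
opening: 0.0549
grasp_force: 64.6
t: 3.32
tool_pos: [0.4854, 0.1221, 0.1419]
tcp_rot: [-3.14, -0.002, 2.708]
force: [-0.4, 0.3, -2.2]
opening: 0.0557
grasp_force: 64.6
tcp [0.4857 0.1223 0.1425] rpy deg [-1.7995e+02 -8.0000e-02  1.5516e+02] t 3.375
travel [-0.0016 -0.0002  0.0335]
```

View pics/m_c.png

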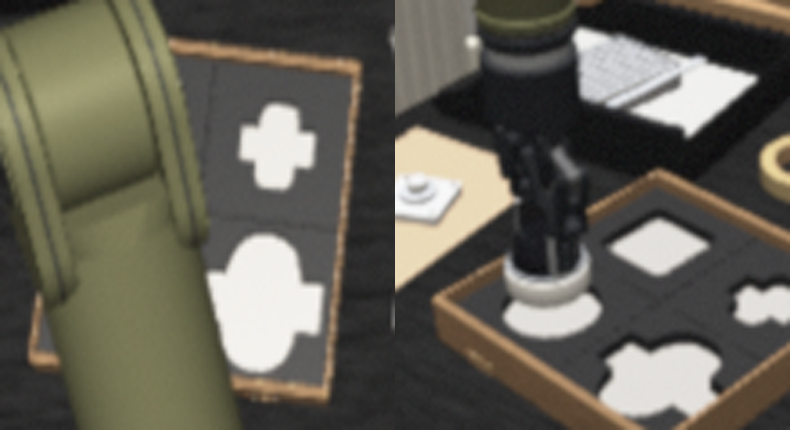

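Top view is blocked by the arm; scene view shows the dome right above the round cut-out (floor at (552,318) in the mosaic).

```bash
python3 -m inch '[{"jaw":0.04,"travel":[-0.001,0,0.02],"rot":[0,0,0]},{"jaw":0.04,"travel":[-0.001,0,0.03],"rot":[0,0,0]},{"jaw":0.04,"travel":[-0.001,0,0.03],"rot":[0,0,0]}]'
python3 -m inch '[{"jaw":0.04,"travel":[0,0,0.002],"rot":[0,0,0]},{"jaw":0.04,"travel":[0,0,0.002],"rot":[0,0,0]}]'
python3 -m inch '[{"jaw":0.04,"travel":[0,0,0.002],"rot":[0,0,0]},{"jaw":0.04,"travel":[0,0,0.002],"rot":[0,0,0]}]'
```

```text
t: 3.8
tool_pos: [0.4868, 0.1215, 0.1128]
tcp_rot: [-3.141, -0.001, 2.707]
force: [0.8, -0.2, -1.8]
opening: 0.0547
grasp_force: 64.6
t: 4.05
tool_pos: [0.4873, 0.1213, 0.1114]
tcp_rot: [3.141, 0.0, 2.707]
force: [-0.1, -1.3, -1.9]
opening: 0.0553
grasp_force: 64.6
t: 4.3
tool_pos: [0.4871, 0.1212, 0.1091]
tcp_rot: [3.142, -0.0, 2.707]
force: [0.1, -0.6, -1.7]
opening: 0.0552
grasp_force: 64.6
```

```bash
python3 -m inch '[{"jaw":0.04,"travel":[0,0,0.001],"rot":[0,0,0]},{"jaw":0.04,"travel":[0,0,0.001],"rot":[0,0,0]}]'
python3 -m inch '[{"jaw":0.04,"travel":[0,0,0.001],"rot":[0,0,0]},{"jaw":0.04,"travel":[0,0,0.001],"rot":[0,0,0]}]'
```

```text
t: 4.55
tool_pos: [0.4872, 0.1212, 0.1087]
tcp_rot: [3.141, 0.001, 2.707]
force: [-0.9, 0.1, 5.7]
opening: 0.0548
grasp_force: 65.3
t: 4.8
tool_pos: [0.4872, 0.1212, 0.1086]
tcp_rot: [3.141, 0.001, 2.707]
force: [-2.4, -0.2, 15.3]
opening: 0.0551
grasp_force: 66.1
```

```bash
python3 -m inch '[{"jaw":0.0854,"travel":[0,0,-0.002],"rot":[0,0,0]},{"jaw":0.0854,"travel":[0,0,-0.002],"rot":[0,0,0]},{"jaw":0.0854,"travel":[0,0,-0.002],"rot":[0,0,0]},{"jaw":0.0854,"travel":[0,0,-0.04],"rot":[0,0,0]},{"jaw":0.0854,"travel":[0,0,-0.09],"rot":[0,0,0]}]'
python3 - <<'E'
from h import *
c=load('top0'); im=c['pixels'].astype(int)
sub=im[175:212,135:178]; 
sat=im.max(2)-im.min(2); m=((sat<22)&(im.mean(2)>150)).astype(np.uint8); mm=np.zeros_like(m); mm[175:210,138:176]=m[175:210,138:176]
n,l,st,ce=cv2.connectedComponentsWithStats(mm); k=1+st[1:,4].argmax(); v,u=np.nonzero(l==k)
P=np.array([w(c,a,b,.013)[:2] for a,b in zip(u,v)]); r=cv2.minAreaRect((P*1000).astype(np.float32)); print(P.mean(0),r,len(u))
go(.567,.358,.12)
crop('top0',135,172,178,215,12,'pl')
E
```

```text
t: 5.42
tool_pos: [0.4864, 0.1211, 0.197]
tcp_rot: [-3.139, -0.002, 2.707]
force: [1.6, -0.7, 0.2]
opening: 0.0854
grasp_force: 0.0
[0.56868363 0.36082947] ((569.1141357421875, 360.79620361328125), (68.41106414794922, 67.28253173828125), 20.65134048461914) 397
tcp [0.4864 0.1211 0.197 ] rpy deg [-1.7987e+02 -1.4000e-01  1.5511e+02] t 5.425
travel [0.0265 0.2489 0.0225]
```

View pics/pl.png

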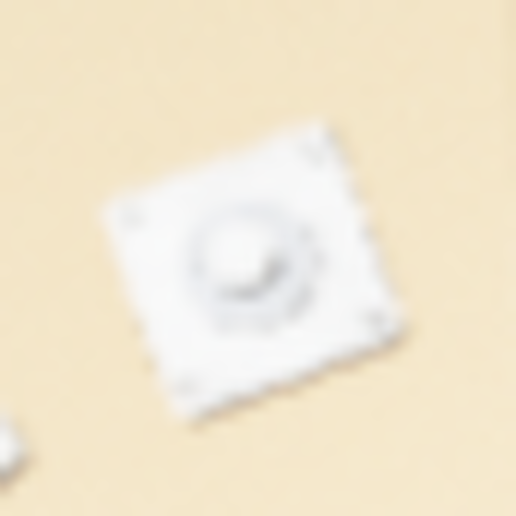

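Plate corners in the crop: (105,210),(325,122),(402,330),(190,412); knob (240,255), full-image about (154.6,192.8).

```bash
python3 -m inch '[{"jaw":0.06,"travel":[0.006,0.055,0.005],"rot":[0,0,0]},{"jaw":0.06,"travel":[0.012,0.11,0.01],"rot":[0,0,0]},{"jaw":0.06,"travel":[0.018,0.165,0.015],"rot":[0,0,0]},{"jaw":0.06,"travel":[0.023,0.22,0.02],"rot":[0,0,0]},{"jaw":0.06,"travel":[0.0265,0.249,0.0225],"rot":[0,0,0]}]'
python3 -m inch '[{"jaw":0.05,"travel":[0,0,0],"rot":[0,0,0]},{"jaw":0.05,"travel":[0,0,0],"rot":[0,0,0]}]'
python3 - <<'E'
from h import *
c=load('top0')
P=np.array([w(c,135+(x+.5)/12-.5,172+(y+.5)/12-.5,.013)[:2] for x,y in[(105,210),(325,122),(402,330),(190,412)]])
print(P,P.mean(0)); d=np.roll(P,-1,0)-P; print((np.degrees(np.arctan2(d[:,1],d[:,0]))%90).round(1),np.linalg.norm(d,axis=1).round(3))
k=w(c,135+240.5/12-.5,172+255.5/12-.5,.029);print(k)
m=(k[:2]+P.mean(0))/2
go(*m,.04)
E
```

```text
t: 6.05
tool_pos: [0.5676, 0.3619, 0.1739]
tcp_rot: [3.14, -0.001, 2.709]
force: [0.3, -0.7, -0.3]
opening: 0.0598
grasp_force: 0.0
t: 6.3
tool_pos: [0.5677, 0.3568, 0.174]
tcp_rot: [-3.139, 0.0, 2.706]
force: [-0.3, -0.2, 0.3]
opening: 0.0499
grasp_force: 0.0
[[0.5875 0.4019]
 [0.6106 0.341 ]
 [0.5495 0.3189]
 [0.5284 0.3772]] [0.569   0.35975]
[20.8 19.9 19.9 22.7] [0.065 0.065 0.062 0.064]
[0.5683 0.3602 0.029 ]
tcp [0.5677 0.3568 0.174 ] rpy deg [-179.86    0.    155.05] t 6.3
travel [0.0005 0.0035 0.08  ]
```

```bash
python3 -m inch '[{"jaw":0.05,"travel":[0,0.003,0.04],"rot":[0,0,0]},{"jaw":0.05,"travel":[0,0.003,0.081],"rot":[0,0,0]},{"jaw":0.05,"travel":[0,0.003,0.081],"rot":[0,0,0]},{"jaw":0.005,"travel":[0,0.003,0.081],"rot":[0,0,0]},{"jaw":0.005,"travel":[0,0.003,0.081],"rot":[0,0,0]}]'
python3 -m inch '[{"jaw":0.005,"travel":[0,0,0],"rot":[0,0,0]},{"jaw":0.005,"travel":[0,0,0],"rot":[0,0,0]}]'
python3 -m inch '[{"jaw":0.005,"travel":[0,0,-0.03],"rot":[0,0,0]},{"jaw":0.005,"travel":[0,0,-0.06],"rot":[0,0,0]},{"jaw":0.005,"travel":[0,0,-0.06],"rot":[0,0,0]}]'
python3 - <<'E'
from h import *
go(.6175,.101,.11,np.radians(65-29.4))
E
```

```text
t: 6.92
tool_pos: [0.5704, 0.3613, 0.0961]
tcp_rot: [3.139, 0.002, 2.706]
force: [0.4, 0.8, -0.7]
opening: 0.0162
grasp_force: 58.7
t: 7.18
tool_pos: [0.5704, 0.3613, 0.0961]
tcp_rot: [3.139, 0.002, 2.706]
force: [-0.8, -1.0, 6.3]
opening: 0.0163
grasp_force: 58.5
t: 7.55
tool_pos: [0.5708, 0.3621, 0.1569]
tcp_rot: [3.136, 0.003, 2.707]
force: [0.3, 0.5, -2.1]
opening: 0.0161
grasp_force: 58.7
tcp [0.5708 0.3621 0.1569] rpy deg [1.7966e+02 1.7000e-01 1.5507e+02] t 7.55
travel [-0.1524 -0.2171 -0.0079]
 rot [ 0.37  0.08 29.47]
 rot [-1.1000e-01  5.0000e-01 -1.5053e+02]
```

```bash
python3 -m inch '[{"jaw":0.005,"travel":[-0.03,-0.043,-0.008],"rot":[0,0,6]},{"jaw":0.005,"travel":[-0.061,-0.087,-0.008],"rot":[0,0,12]},{"jaw":0.005,"travel":[-0.092,-0.13,-0.008],"rot":[0,0,18]},{"jaw":0.005,"travel":[-0.122,-0.174,-0.008],"rot":[0,0,24]},{"jaw":0.005,"travel":[-0.152,-0.217,-0.008],"rot":[0,0,29.4]}]'
python3 -m inch '[{"jaw":0.005,"travel":[0,0,0],"rot":[0,0,0]},{"jaw":0.005,"travel":[0,0,0.02],"rot":[0,0,0]},{"jaw":0.005,"travel":[0,0,0.02],"rot":[0,0,0]}]'
python3 - <<'E'
from h import *
c=shot('scene','s_d');crop('s_d',180,120,330,250,5,'s_dc'); go(.6175,.101,.054,np.radians(65-29.4))
E
```

```text
t: 8.18
tool_pos: [0.6153, 0.0982, 0.1607]
tcp_rot: [-3.14, -0.0, 2.191]
force: [1.1, -0.1, -1.8]
opening: 0.0157
grasp_force: 58.8
t: 8.55
tool_pos: [0.6136, 0.102, 0.1389]
tcp_rot: [-3.138, -0.004, 2.197]
force: [-0.5, -0.3, -2.0]
opening: 0.0161
grasp_force: 58.9
tcp [0.6142 0.1021 0.1398] rpy deg [-1.7986e+02 -1.5000e-01  1.2587e+02] t 8.6
travel [-0.0029  0.0021  0.0318]
 rot [-0.14 -0.15  0.27]
 rot [   0.24   -0.23 -179.73]
```

View pics/s_dc.png

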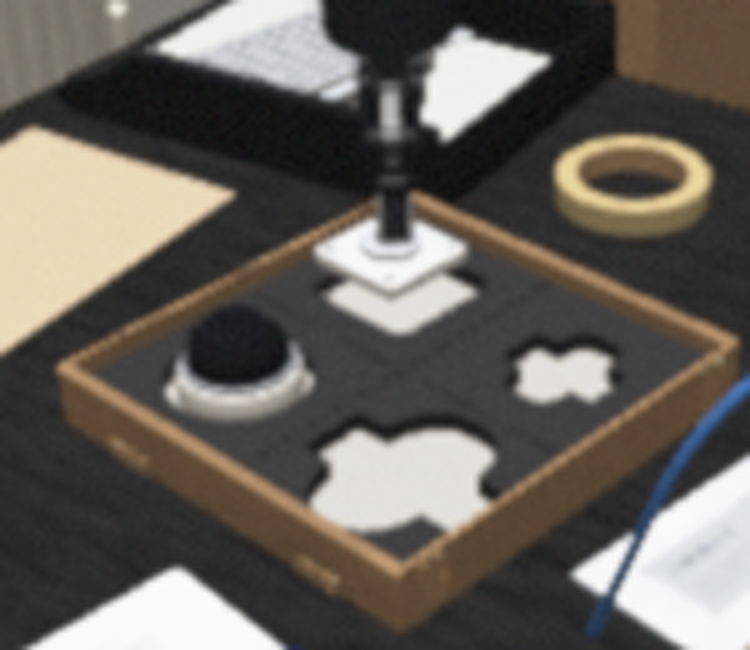

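The dome sits in the round cut-out (crop (240,370)). The plate is held level above the square cut-out (crop (395,255) over (400,300)), aligned with the tray. Lowering.

```bash
python3 -m inch '[{"jaw":0.005,"travel":[-0.002,0.001,0.015],"rot":[0,0,0]},{"jaw":0.005,"travel":[-0.002,0.001,0.027],"rot":[0,0,0]},{"jaw":0.005,"travel":[-0.002,0.001,0.027],"rot":[0,0,0]}]'
python3 -m inch '[{"jaw":0.005,"travel":[0,0,0.003],"rot":[0,0,0]},{"jaw":0.005,"travel":[0,0,0.003],"rot":[0,0,0]}]'
python3 -m inch '[{"jaw":0.005,"travel":[0,0,0.002],"rot":[0,0,0]},{"jaw":0.005,"travel":[0,0,0.002],"rot":[0,0,0]}]'
```

```text
t: 8.98
tool_pos: [0.6167, 0.0991, 0.113]
tcp_rot: [-3.139, -0.001, 2.194]
force: [0.4, -0.4, -1.8]
opening: 0.0162
grasp_force: 58.9
t: 9.22
tool_pos: [0.6177, 0.0991, 0.1116]
tcp_rot: [3.141, 0.0, 2.194]
force: [-0.4, 0.8, -1.6]
opening: 0.016
grasp_force: 58.9
t: 9.48
tool_pos: [0.6177, 0.0991, 0.1096]
tcp_rot: [3.141, -0.0, 2.194]
force: [-0.6, -0.2, -1.2]
opening: 0.0159
grasp_force: 58.9
```

```bash
python3 -m inch '[{"jaw":0.005,"travel":[0,0,0.001],"rot":[0,0,0]},{"jaw":0.005,"travel":[0,0,0.001],"rot":[0,0,0]}]'
python3 -m inch '[{"jaw":0.005,"travel":[0,0,0.001],"rot":[0,0,0]},{"jaw":0.005,"travel":[0,0,0.001],"rot":[0,0,0]}]'
```

```text
t: 9.72
tool_pos: [0.6176, 0.0991, 0.1085]
tcp_rot: [3.142, -0.0, 2.194]
force: [0.7, 0.8, -1.5]
opening: 0.0161
grasp_force: 58.9
t: 9.98
tool_pos: [0.6177, 0.0991, 0.1081]
tcp_rot: [3.141, 0.0, 2.194]
force: [-1.4, -0.3, 4.4]
opening: 0.016
grasp_force: 59.6
```

```bash
python3 -m inch '[{"jaw":0.05,"travel":[0,0,0],"rot":[0,0,0]},{"jaw":0.05,"travel":[0,0,0],"rot":[0,0,0]},{"jaw":0.05,"travel":[0,0,-0.005],"rot":[0,0,0]},{"jaw":0.05,"travel":[0,0,-0.05],"rot":[0,0,0]},{"jaw":0.0854,"travel":[0,0,-0.1],"rot":[0,0,0]}]'
python3 -c "
from h import *
go(.4516,-.361,.12,np.radians(27))"
```

```text
t: 10.6
tool_pos: [0.6172, 0.099, 0.2082]
tcp_rot: [-3.14, -0.001, 2.194]
force: [1.3, -0.2, 0.4]
opening: 0.0668
grasp_force: 0.0
tcp [0.6172 0.099  0.2082] rpy deg [-1.7991e+02 -5.0000e-02  1.2570e+02] t 10.6
travel [-0.277  -0.4029  0.0346]
 rot [-0.09 -0.04  8.7 ]
 rot [ 6.000e-02 -1.400e-01 -1.713e+02]
```

```bash
python3 -m inch '[{"jaw":0.0854,"travel":[-0.031,-0.045,0],"rot":[0,0,1]},{"jaw":0.0854,"travel":[-0.062,-0.09,0],"rot":[0,0,2]},{"jaw":0.0854,"travel":[-0.093,-0.135,0],"rot":[0,0,3]},{"jaw":0.0854,"travel":[-0.124,-0.18,0],"rot":[0,0,4]},{"jaw":0.0854,"travel":[-0.155,-0.225,0],"rot":[0,0,5]}]'
python3 -c "
from h import *
go(.4516,-.361,.12,np.radians(27))"
```

```text
t: 11.22
tool_pos: [0.5249, -0.1597, 0.208]
tcp_rot: [3.141, 0.001, 2.106]
force: [0.6, -0.8, -0.5]
opening: 0.0851
grasp_force: 0.0
tcp [ 0.5249 -0.1597  0.208 ] rpy deg [1.7996e+02 4.0000e-02 1.2066e+02] t 11.225
travel [-0.1357 -0.1657  0.034 ]
 rot [0.04 0.04 3.66]
 rot [-6.0000e-02  6.0000e-02 -1.7634e+02]
```

```bash
python3 -m inch '[{"jaw":0.0854,"travel":[-0.037,-0.045,0],"rot":[0,0,1]},{"jaw":0.0854,"travel":[-0.074,-0.09,0.01],"rot":[0,0,2]},{"jaw":0.0854,"travel":[-0.11,-0.135,0.02],"rot":[0,0,3]},{"jaw":0.0854,"travel":[-0.1357,-0.1657,0.034],"rot":[0,0,3.6]},{"jaw":0.0854,"travel":[-0.1357,-0.1657,0.034],"rot":[0,0,3.6]}]'
python3 - <<'E'
from h import *
a=shot('top','t_e'); b=shot('scene','s_e'); crop('t_e',240,140,440,290,4,'t_ec'); crop('s_e',330,170,470,320,3,'s_ec')
A=cv2.imread('pics/t_ec.png');B=cv2.imread('pics/s_ec.png'); H=np.zeros((600,800,3),np.uint8); A=cv2.resize(A,None,fx=.58,fy=.58);H[:A.shape[0],:A.shape[1]]=A; B=B[:450,:800-A.shape[1]];H[:B.shape[0],A.shape[1]:A.shape[1]+B.shape[1]]=B
cv2.imwrite('pics/m_e.png',H)
go(.4516,-.361,.022,np.radians(27))
E
```

```text
t: 11.85
tool_pos: [0.449, -0.3637, 0.1727]
tcp_rot: [-3.138, 0.001, 2.036]
force: [-0.3, -0.5, 0.2]
opening: 0.0853
grasp_force: 0.0
tcp [ 0.4522 -0.3593  0.1736] rpy deg [ 1.7996e+02 -1.0000e-02  1.1705e+02] t 11.95
travel [-0.0013 -0.0014  0.0976]
 rot [ 0.04 -0.01  0.05]
 rot [ 2.0000e-02  7.0000e-02 -1.7995e+02]
```

View pics/m_e.png

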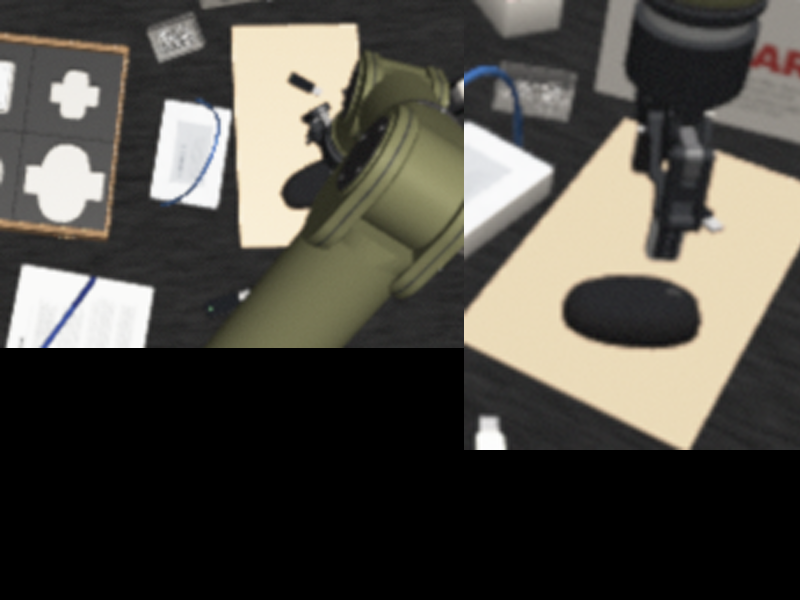

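Gripper straddles the mouse (mosaic (630,310)), with fingers above it and in line with its short axis.

```bash
python3 -m inch '[{"jaw":0.0854,"travel":[-0.001,-0.001,0.05],"rot":[0,0,0]},{"jaw":0.0854,"travel":[-0.001,-0.001,0.098],"rot":[0,0,0]},{"jaw":0.0854,"travel":[-0.001,-0.001,0.098],"rot":[0,0,0]},{"jaw":0.04,"travel":[-0.001,-0.001,0.098],"rot":[0,0,0]},{"jaw":0.04,"travel":[-0.001,-0.001,0.098],"rot":[0,0,0]}]'
python3 -m inch '[{"jaw":0.04,"travel":[0,0,0],"rot":[0,0,0]},{"jaw":0.04,"travel":[0,0,0],"rot":[0,0,0]}]'
python3 -m inch '[{"jaw":0.04,"travel":[0,0,-0.02],"rot":[0,0,0]},{"jaw":0.04,"travel":[0,0,-0.06],"rot":[0,0,0]},{"jaw":0.04,"travel":[0,0,-0.1],"rot":[0,0,0]},{"jaw":0.04,"travel":[0,0,-0.1],"rot":[0,0,0]}]'
python3 - <<'E'
from h import *
b=shot('scene','s_f'); crop('s_f',330,130,470,290,3.6,'s_fc')
go(.4675,-.009,.116,np.radians(81.4))
E
```

```text
t: 12.58
tool_pos: [0.4531, -0.361, 0.0784]
tcp_rot: [3.139, 0.003, 2.044]
force: [-2.8, 2.9, 14.9]
opening: 0.0527
grasp_force: 61.3
t: 12.82
tool_pos: [0.4531, -0.361, 0.0785]
tcp_rot: [3.139, 0.003, 2.044]
force: [-0.2, 0.6, 7.9]
opening: 0.0528
grasp_force: 62.5
t: 13.32
tool_pos: [0.4535, -0.3621, 0.1805]
tcp_rot: [3.137, 0.008, 2.043]
force: [-0.1, 0.5, -1.3]
opening: 0.0529
grasp_force: 63.3
tcp [ 0.4525 -0.3615  0.1786] rpy deg [179.87   0.26 117.06] t 13.375
travel [0.3071 0.1738 0.0076]
 rot [ -0.     0.31 -54.34]
 rot [  0.36   0.   125.66]
```

View pics/s_fc.png

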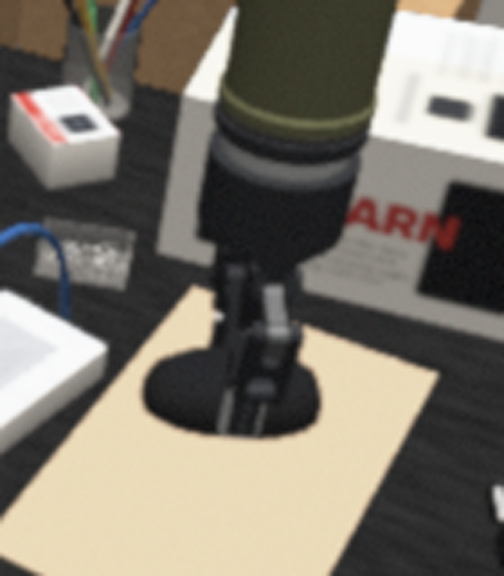

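Mouse is held level and gripped about mid-length (crop fingers (245,400), mouse 145–320). Carrying high over the cable arc.

```bash
python3 -m inch '[{"jaw":0.04,"travel":[0,0,-0.06],"rot":[0,0,0]},{"jaw":0.04,"travel":[0.05,0.028,-0.06],"rot":[0,0,-9]},{"jaw":0.04,"travel":[0.10,0.057,-0.06],"rot":[0,0,-18]},{"jaw":0.04,"travel":[0.15,0.085,-0.06],"rot":[0,0,-27]},{"jaw":0.04,"travel":[0.20,0.113,-0.06],"rot":[0,0,-36]}]'
python3 -c "
from h import *
go(.4675,-.009,.116,np.radians(81.4))"
```

```text
t: 14.0
tool_pos: [0.4606, -0.1295, 0.2354]
tcp_rot: [-3.141, -0.001, 2.677]
force: [1.1, 0.2, -1.5]
opening: 0.0528
grasp_force: 63.3
tcp [ 0.4606 -0.1295  0.2354] rpy deg [-1.7999e+02 -4.0000e-02  1.5337e+02] t 14.0
travel [0.0478 0.1108 0.0654]
 rot [ -0.    -0.04 -18.03]
 rot [-6.0000e-02  1.0000e-02  1.6197e+02]
```

```bash
python3 -m inch '[{"jaw":0.04,"travel":[0.020,0.048,0],"rot":[0,0,-8]},{"jaw":0.04,"travel":[0.041,0.095,0.02],"rot":[0,0,-16]},{"jaw":0.04,"travel":[0.0478,0.1108,0.06],"rot":[0,0,-18]},{"jaw":0.04,"travel":[0.0478,0.1108,0.09],"rot":[0,0,-18]},{"jaw":0.04,"travel":[0.0478,0.1108,0.09],"rot":[0,0,-18]}]'
python3 - <<'E'
from h import *
shot('scene','s_g'); crop('s_g',180,110,330,250,5,'s_gc');crop('s_g',180,120,330,240,5,'s_gc')
go(.4675,-.009,.0365,np.radians(81.4))
E
```

```text
t: 14.62
tool_pos: [0.4672, -0.0106, 0.144]
tcp_rot: [-3.14, -0.005, 2.987]
force: [0.0, -0.2, -1.5]
opening: 0.0523
grasp_force: 63.3
tcp [ 0.468  -0.0109  0.1451] rpy deg [-1.7992e+02 -1.4000e-01  1.7111e+02] t 14.675
travel [0.0006 0.0018 0.0546]
 rot [-0.07 -0.14 -0.29]
 rot [-2.2000e-01  1.2000e-01  1.7971e+02]
```

View pics/s_gc.png

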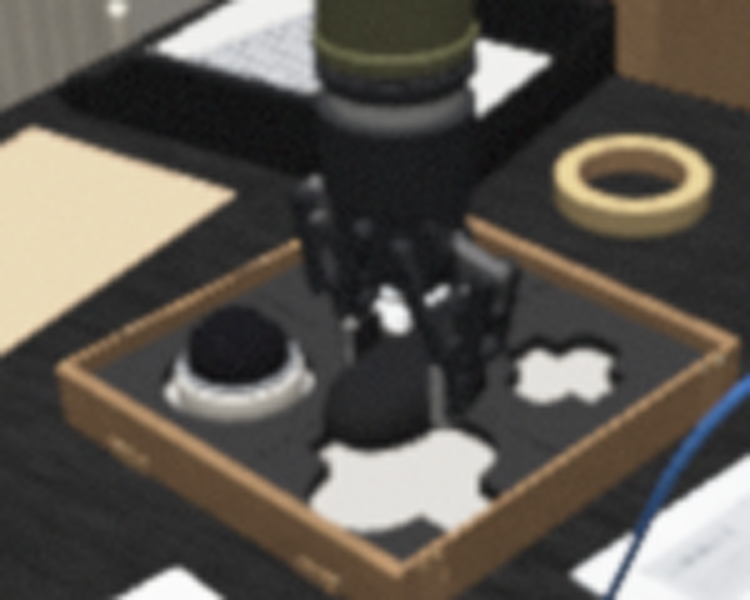

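Mouse held in line with the oval cut-out, above it. Checking its lengthwise centring by projection.

```bash
python3 - <<'E'
from h import *
c=load('s_g'); a=np.radians(-8.6); d=np.array([np.cos(a),np.sin(a),0]); n=np.array([-d[1],d[0],0]); base=np.array([.468,-.0109,.145-.0755])
im=cv2.imread('pics/s_g.png')
for off,col in((0,(0,255,0)),(-.008,(0,0,255)),(.008,(255,0,0))):
    th=np.linspace(0,2*np.pi,60); P=[base+d*off+d*.05*np.cos(t)+n*.028*np.sin(t)+[0,0,.008] for t in th]
    uv=px(c,P); 
    big=cv2.resize(im[120:240,180:330],None,fx=5,fy=5) if off==0 else big
    cv2.polylines(big,[np.round((uv-[180,120]+.5)*5).astype(np.int32)],True,col,1)
cv2.imwrite('pics/s_gp.png',big[250:500,250:550])
E
```

```text
(no output)
```

View pics/s_gp.png

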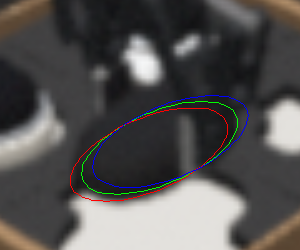

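The near end of the mouse matches the centred (green) outline near (82,180), so it is centred. Lowering.

```bash
python3 -m inch '[{"jaw":0.04,"travel":[0,0.001,0.03],"rot":[0,0,0]},{"jaw":0.04,"travel":[0,0.001,0.049],"rot":[0,0,0]},{"jaw":0.04,"travel":[0,0.001,0.049],"rot":[0,0,0]}]'
python3 -m inch '[{"jaw":0.04,"travel":[0,0,0.002],"rot":[0,0,0]},{"jaw":0.04,"travel":[0,0,0.002],"rot":[0,0,0]}]'
python3 -m inch '[{"jaw":0.04,"travel":[0,0,0.002],"rot":[0,0,0]},{"jaw":0.04,"travel":[0,0,0.002],"rot":[0,0,0]}]'
```

```text
t: 15.05
tool_pos: [0.4689, -0.0101, 0.0968]
tcp_rot: [-3.141, -0.0, 2.985]
force: [0.4, 0.2, -0.1]
opening: 0.0531
grasp_force: 63.3
t: 15.3
tool_pos: [0.4694, -0.0099, 0.0955]
tcp_rot: [3.141, 0.002, 2.985]
force: [0.5, -0.8, -0.6]
opening: 0.0528
grasp_force: 63.3
t: 15.55
tool_pos: [0.4689, -0.0098, 0.0927]
tcp_rot: [3.141, 0.0, 2.986]
force: [0.2, 0.9, -0.6]
opening: 0.0524
grasp_force: 63.3
```

```bash
python3 -m inch '[{"jaw":0.04,"travel":[0,0,0.0015],"rot":[0,0,0]},{"jaw":0.04,"travel":[0,0,0.0015],"rot":[0,0,0]}]'
python3 -m inch '[{"jaw":0.04,"travel":[0,0,0.0015],"rot":[0,0,0]},{"jaw":0.04,"travel":[0,0,0.0015],"rot":[0,0,0]}]'
```

```text
t: 15.8
tool_pos: [0.4688, -0.0097, 0.0909]
tcp_rot: [-3.142, -0.0, 2.986]
force: [0.5, -0.3, -0.8]
opening: 0.0527
grasp_force: 63.3
t: 16.05
tool_pos: [0.4688, -0.0097, 0.0905]
tcp_rot: [-3.141, 0.001, 2.986]
force: [-0.8, 0.4, 11.7]
opening: 0.0524
grasp_force: 64.9
```

```bash
python3 -m inch '[{"jaw":0.068,"travel":[0,0,-0.001],"rot":[0,0,0]},{"jaw":0.068,"travel":[0,0,-0.001],"rot":[0,0,0]},{"jaw":0.068,"travel":[0,0,-0.03],"rot":[0,0,0]},{"jaw":0.06,"travel":[0,0,-0.09],"rot":[0,0,0]},{"jaw":0.06,"travel":[0,0,-0.14],"rot":[0,0,0]}]'
python3 - <<'E'
from h import *
c=load('top0'); g=c['pixels'].mean(2); sat=c['pixels'].astype(int); sat=sat.max(2)-sat.min(2)
vs,us=np.mgrid[166:186,358:388]; G=g[166:186,358:388]
bg=np.median(G); wt=np.clip((bg-G-25)/(bg-60),0,1)
P=np.array([w(c,a,b,.0085)[:2] for a,b in zip(us.ravel(),vs.ravel())]); W=wt.ravel()
m=(P*W[:,None]).sum(0)/W.sum(); C=((P-m).T*W)@(P-m)/W.sum(); e,V=np.linalg.eigh(C); d=V[:,1]; d=d*np.sign(-d[0])
print('body',m,np.degrees(np.arctan2(*-d[::-1])),'len',np.sqrt(12*e))
np.set_printoptions(linewidth=200); print(G[4:20,2:26].astype(int))
ctr=m+d*.008; print(ctr); print(observe()['joint_positions'].round(2))
ang=np.arctan2(*-d[::-1]); go(*ctr,.12,ang+np.pi/2)
E
```

```text
t: 16.68
tool_pos: [0.4687, -0.0099, 0.2312]
tcp_rot: [3.141, -0.0, 2.986]
force: [1.2, -0.2, -0.8]
opening: 0.06
grasp_force: 0.0
body [ 0.60535142 -0.35825873] 57.128430820726074 len [0.01744665 0.03704187]
[[227 227 226 226 224 213 205 211 221 225 226 226 226 225 225 226 226 225 226 226 225 227 225 226]
 [225 227 226 226 216 167 130 151 191 217 224 226 226 226 226 227 227 226 226 226 226 227 225 225]
 [227 226 225 223 189 116  61  67 115 172 200 217 224 226 225 226 227 226 227 227 226 227 225 226]
 [226 227 226 214 152  76  42  37  48  74 116 173 205 220 224 226 226 227 226 227 226 225 226 227]
 [227 227 224 196 121  54  35  35  37  35  50  79 139 185 208 220 225 226 226 226 227 226 226 227]
 [226 227 223 199 138  77  43  36  37  36  36  38  58  92 143 192 219 226 227 227 226 227 226 227]
 [226 227 226 222 197 148  97  61  44  37  36  36  35  41  67 133 206 225 226 226 227 226 226 226]
 [228 226 227 225 223 209 176 139  94  62  45  38  36  35  59 142 205 224 225 226 227 227 227 226]
 [227 227 227 227 227 225 223 208 176 138  95  66  49  47  89 173 215 223 223 226 227 227 226 227]

[... 264 characters left out ...]
203 214 225 227 227 227 227 227]
 [227 227 228 227 227 227 227 227 227 227 226 226 228 227 227 226 224 225 227 227 227 227 227 227]
 [228 227 229 227 229 227 228 226 227 228 228 226 228 228 227 228 227 227 227 227 227 227 227 227]
 [228 227 228 227 228 227 228 227 228 228 227 227 228 227 228 228 227 228 228 227 227 227 227 227]
 [228 228 228 228 228 228 227 228 227 227 228 228 228 228 227 228 228 229 228 227 228 227 227 227]]
[ 0.60100935 -0.36497785]
[ 0.22  0.65 -0.46  2.09  0.56  0.53  0.75]
tcp [ 0.4687 -0.0099  0.2312] rpy deg [ 1.7999e+02 -2.0000e-02  1.7109e+02] t 16.675
travel [-0.1858 -0.3303  0.057 ]
 rot [ 2.000e-02 -2.000e-02 -6.604e+01]
 rot [-2.0000e-02 -2.0000e-02  1.1396e+02]
```

```bash
python3 -m inch '[{"jaw":0.05,"travel":[-0.026,-0.047,0],"rot":[0,0,-9]},{"jaw":0.05,"travel":[-0.053,-0.094,0],"rot":[0,0,-18]},{"jaw":0.05,"travel":[-0.080,-0.142,0],"rot":[0,0,-27]},{"jaw":0.05,"travel":[-0.106,-0.189,0],"rot":[0,0,-36]},{"jaw":0.05,"travel":[-0.132,-0.236,0],"rot":[0,0,-45]}]'
python3 -c "
from h import *
go(.601,-.365,.12,np.radians(57.5+90)); print(observe()['joint_positions'].round(2))"
```

```text
t: 17.3
tool_pos: [0.5627, -0.2653, 0.2291]
tcp_rot: [3.141, -0.0, -2.507]
force: [0.2, 1.5, -0.3]
opening: 0.05
grasp_force: 0.0
tcp [ 0.5627 -0.2653  0.2291] rpy deg [ 1.7996e+02 -1.0000e-02 -1.4365e+02] t 17.3
travel [ 0.0283 -0.103   0.0551]
 rot [  0.05   0.   -21.15]
 rot [ 0.0000e+00 -6.0000e-02  1.5885e+02]
[ 0.77  0.88 -0.76  1.63  0.72  0.94  1.95]
```

```bash
python3 -m inch '[{"jaw":0.05,"travel":[0.014,-0.05,0.01],"rot":[0,0,-10]},{"jaw":0.05,"travel":[0.028,-0.1,0.02],"rot":[0,0,-20]},{"jaw":0.05,"travel":[0.0283,-0.103,0.055],"rot":[0,0,-21.2]},{"jaw":0.05,"travel":[0.0283,-0.103,0.055],"rot":[0,0,-21.2]},{"jaw":0.05,"travel":[0.0283,-0.103,0.055],"rot":[0,0,-21.2]}]'
python3 -c "
from h import *
go(.601,-.365,.0235,np.radians(57.5+90)); print(observe()['joint_positions'].round(2))"
```

```text
t: 17.92
tool_pos: [0.601, -0.362, 0.1754]
tcp_rot: [-3.141, 0.001, -2.14]
force: [0.2, -0.2, 0.4]
opening: 0.0499
grasp_force: 0.0
tcp [ 0.601  -0.362   0.1754] rpy deg [-1.7999e+02  7.0000e-02 -1.2264e+02] t 17.925
travel [ 0.0026 -0.0016  0.0979]
 rot [-0.01  0.07 -0.14]
 rot [1.0000e-01 1.0000e-02 1.7986e+02]
[ 0.85  1.06 -0.82  1.39  0.82  1.06  2.44]
```

```bash
python3 -m inch '[{"jaw":0.05,"travel":[0.001,-0.001,0.05],"rot":[0,0,0]},{"jaw":0.05,"travel":[0.001,-0.001,0.094],"rot":[0,0,0]},{"jaw":0.05,"travel":[0.001,-0.001,0.094],"rot":[0,0,0]}]'
python3 -c "
from h import *
go(.601,-.365,.0235,np.radians(57.5+90))"
```

```text
t: 18.3
tool_pos: [0.5993, -0.3633, 0.0789]
tcp_rot: [3.137, -0.001, -2.14]
force: [-0.6, -0.3, 0.4]
opening: 0.0502
grasp_force: 0.0
tcp [ 0.5993 -0.3633  0.0789] rpy deg [ 1.7972e+02 -7.0000e-02 -1.2262e+02] t 18.3
travel [ 0.0005 -0.0023  0.0013]
 rot [ 0.28 -0.07 -0.12]
 rot [-1.1000e-01 -4.4000e-01  1.7988e+02]
```

```bash
python3 -m inch '[{"jaw":0.002,"travel":[0,-0.001,0.0],"rot":[0,0,0]},{"jaw":0.002,"travel":[0,-0.001,0.0],"rot":[0,0,0]},{"jaw":0.002,"travel":[0,-0.001,0],"rot":[0,0,0]},{"jaw":0.002,"travel":[0,-0.001,0],"rot":[0,0,0]}]'
python3 -m inch '[{"jaw":0.002,"travel":[0,0,-0.01],"rot":[0,0,0]},{"jaw":0.002,"travel":[0,0,-0.05],"rot":[0,0,0]},{"jaw":0.002,"travel":[0,0,-0.1],"rot":[0,0,0]},{"jaw":0.002,"travel":[0,0,-0.1],"rot":[0,0,0]}]'
python3 -c "
from h import *
go(.5975,-.0285,.16,np.radians(171.4)); print(observe()['joint_positions'].round(2))"
```

```text
t: 18.8
tool_pos: [0.6035, -0.3651, 0.0844]
tcp_rot: [-3.137, 0.002, -2.142]
force: [-1.0, 1.5, 8.1]
opening: 0.0022
grasp_force: 4.0
t: 19.3
tool_pos: [0.6047, -0.3656, 0.187]
tcp_rot: [-3.132, 0.003, -2.142]
force: [-0.2, -0.8, -0.9]
opening: 0.0019
grasp_force: 0.0
tcp [ 0.6047 -0.3656  0.187 ] rpy deg [-1.7943e+02  1.5000e-01 -1.2275e+02] t 19.3
travel [-0.2797  0.1881 -0.0282]
 rot [ -0.6    0.03 -24.15]
 rot [4.0000e-02 8.3000e-01 1.5585e+02]
[ 0.85  1.05 -0.83  1.37  0.82  1.07  2.45]
```

Missed: the tips were about 5 mm too high and slid over the stick. Move aside and remeasure.

```bash
python3 -c "
from h import *
go(.45,-.28,.133)"
python3 -m inch '[{"jaw":0.03,"travel":[-0.01,0.055,0],"rot":[0,0,0]},{"jaw":0.05,"travel":[-0.01,0.11,0],"rot":[0,0,0]},{"jaw":0.05,"travel":[-0.01,0.16,0],"rot":[0,0,0]},{"jaw":0.05,"travel":[-0.01,0.16,0],"rot":[0,0,0]}]'
cat > usb.py <<'E'
from h import *
c=shot('top','t_u'); g=c['pixels'].mean(2)
vs,us=np.mgrid[164:188,352:390]; G=g[164:188,352:390]
np.set_printoptions(linewidth=220); print(G[:,:].astype(int)[2:22,3:34])
bg=np.median(G); wt=np.clip((bg-G-25)/(bg-60),0,1)
P=np.array([w(c,a,b,.0085)[:2] for a,b in zip(us.ravel(),vs.ravel())]); W=wt.ravel()
m=(P*W[:,None]).sum(0)/W.sum(); C=((P-m).T*W)@(P-m)/W.sum(); e,V=np.linalg.eigh(C); d=V[:,1]; d=d*np.sign(-d[0])
ang=np.arctan2(*-d[::-1]); print('bg',bg,'body',m,np.degrees(ang),'len',np.sqrt(12*e)); ctr=m+d*.008; print(ctr)
go(*ctr,.12,ang+np.pi/2)
E
python3 usb.py
```

```text
tcp [ 0.6047 -0.3656  0.187 ] rpy deg [-1.7943e+02  1.5000e-01 -1.2275e+02] t 19.3
travel [ 0.0117  0.1764 -0.0018]
t: 19.8
tool_pos: [0.4678, -0.2683, 0.1804]
tcp_rot: [3.136, -0.003, -2.137]
force: [0.5, -0.2, 0.1]
opening: 0.0499
grasp_force: 0.0
[[ 97  92  87  91  98 101 105 106 109 110 112 116 116 117 119 120 121 121 119 115 107  97  92  92  95  98  99 101 102 101  86]
 [ 90  96  94  91  95 104 109 112 114 116 115 117 120 120 122 122 119 112 107  97  93  91  92  93  96  96  98  98  98  98  95]
 [ 83  92  96  93  98 106 111 117 118 118 120 121 121 122 118 115 107  97  93  91  90  89  91  94  95  93  93  94  92  89  90]
 [ 88  84  89  98 103 106 111 117 120 121 121 123 121 116 110  99  95  91  91  91  92  92  92  92  94  92  92  91  90  90  90]
 [ 99  89  83  89  97 101 108 113 118 124 123 121 113 103  98  97  96  94  92  93  93  94  93  95  94  93  92  92  92  90  91]
 [ 98  98  90  84  88  98 102 104 115 120 118 113 106 100  98  98  95  94  94  93  93  92  93  94  92  95  94  93  93  92  93]
 [ 87  99  99  90  82  88  97 104 108 110 108 106 103 101 100  97  96  94  94  92  92  9
[... 1300 characters left out ...]
 92  92]
 [ 27  24  36  65  91  74  45  44  46  70 113 131 131 113 117 103  84  78  79  80  83  83  85  85  88  87  88  90  90  91  91]
 [ 24  28  29  55  92  82  54  43  43  50  90 125 136 129 117  94  77  76  79  80  81  82  81  85  85  86  87  90  88  91  91]
 [ 23  26  26  38  65  85  70  48  43  43  62 110 134 139 124  93  73  75  76  78  79  80  82  83  83  87  84  86  88  89  89]]
bg 92.33333333333333 body [ 0.58210365 -0.31212037] 47.173867769967096 len [0.03687535 0.04804388]
[ 0.57666544 -0.31798773]
tcp [ 0.4708 -0.2698  0.1808] rpy deg [ 1.7992e+02 -9.0000e-02 -1.2260e+02] t 19.85
travel [-0.0165 -0.1151  0.0066]
 rot [ 0.08 -0.09 10.23]
 rot [ 1.4000e-01  1.1000e-01 -1.6977e+02]
```

```bash
python3 -c "
from h import *
go(.45,-.05,.15)"
```

```text
tcp [ 0.4708 -0.2698  0.1808] rpy deg [ 1.7992e+02 -9.0000e-02 -1.2260e+02] t 19.85
travel [-0.1739  0.136  -0.0233]
```

```bash
python3 -m inch '[{"jaw":0.05,"travel":[-0.043,0.034,-0.02],"rot":[0,0,0]},{"jaw":0.05,"travel":[-0.087,0.068,-0.023],"rot":[0,0,0]},{"jaw":0.05,"travel":[-0.13,0.102,-0.023],"rot":[0,0,0]},{"jaw":0.05,"travel":[-0.174,0.136,-0.023],"rot":[0,0,0]}]'
python3 usb.py
```

```text
t: 20.35
tool_pos: [0.4538, -0.0488, 0.2039]
tcp_rot: [-3.139, 0.002, -2.144]
force: [1.8, 0.3, 0.2]
opening: 0.0497
grasp_force: 0.0
[[225 225 225 225 226 225 225 226 226 226 226 226 225 226 225 225 225 225 225 225 225 225 225 225 225 225 225 224 225 225 225]
 [225 224 225 225 225 225 225 226 225 225 225 225 224 225 225 227 225 226 225 225 225 225 225 225 224 225 224 224 225 224 225]
 [214 213 220 223 224 225 225 226 225 226 224 212 210 219 224 224 225 225 226 225 224 224 223 222 217 214 213 213 212 213 212]
 [161 167 188 200 211 220 224 225 227 225 214 166 151 180 200 216 223 224 225 223 213 206 200 196 176 166 163 164 165 165 161]
 [ 91  92 107 121 156 191 208 220 224 221 187 115  69  78 119 172 200 216 212 196 161 139 119 105  98  98  98  98  97  96  96]
 [ 89  86  80  80  91 117 149 183 195 191 143  82  61  58  64  85 125 170 156 116  91  87  82  79  78  79  78  79  80  85  90]
 [ 97  96  93  86  80  83  97 104 102 101  88  79  77  77  76  77  83  94  90  82  78  79  78  77  79  78  78  78  80  81  83]
 [ 91 101 101  95  89  81  82  91  91  88  87  85  86  86  87  86  85  88  85
[... 1161 characters left out ...]
13 114 114 113 116 114 114 113]
 [ 69  79  90  98  89  82  82 109 119 118 114 101  96 109 117 113 113 114 114 115 114 116 114 114 114 114 114 114 114 115 115]
 [ 64  75  84 101  96  84  82 100 119 121 116 103  91 104 114 113 115 116 115 116 116 116 116 115 116 115 117 115 116 115 116]
 [ 54  70  78  94  98  87  81  87 116 123 116 113  93 100 114 118 119 118 118 117 117 118 118 117 117 116 117 117 117 117 117]]
bg 109.66666666666667 body [ 0.58789332 -0.31860584] -60.345346242967224 len [0.04248819 0.11513299]
[ 0.58393515 -0.31165365]
tcp [ 0.4538 -0.0391  0.2051] rpy deg [ 179.99    0.65 -122.07] t 20.4
travel [ 0.1623 -0.255   0.0292]
 rot [  0.68   0.39 118.28]
 rot [ -0.34   0.59 -61.72]
```

```bash
cat > us.py <<'E'
from h import *
import sys
def body(c):
    pass
    g=c['pixels'].mean(2); u0,v0=[int(x) for x in px(c,[[.603,-.363,.008]])[0]-[24,20]]
    G=g[v0:v0+40,u0:u0+48]; bg=np.percentile(G,70)
    m=(G<bg-70).astype(np.uint8); n,l,st,ce=cv2.connectedComponentsWithStats(m)
    k=1+np.argmin(np.hypot(*(ce[1:]-[24,20]).T)+1000*(st[1:,4]<15)); mk=cv2.dilate((l==k).astype(np.uint8),np.ones((5,5)))
    wt=(np.clip((bg-G-20)/(bg-50),0,1)*mk).ravel(); vs,us=np.mgrid[v0:v0+40,u0:u0+48]
    P=np.array([w(c,a,b,.0075)[:2] for a,b in zip(us.ravel(),vs.ravel())]); mm=(P*wt[:,None]).sum(0)/wt.sum()
    e,V=np.linalg.eigh(((P-mm).T*wt)@(P-mm)/wt.sum()); d=V[:,1]*np.sign(-V[0,1])
    print('body',mm.round(4),'axis',np.degrees(np.arctan2(*-d[::-1])).round(1),'size',np.sqrt(12*e).round(4),st[k],bg)
    return mm,d
if __name__=='__main__':
    body(load('scene0')); body(shot('scene','s_u')); body(load('top0'))
E
python3 us.py
```

```text
body [ 0.6059 -0.3546] axis 50.6 size [0.0213 0.0405] [15 14 14 12 92] 212.0
body [ 0.6127 -0.3591] axis 51.6 size [0.0213 0.0405] [18 13 14 12 92] 212.0
body [ 0.6056 -0.3585] axis 57.1 size [0.0178 0.0375] [18 15 12  9 63] 227.66666666666666
```

```bash
python3 -c "
from h import *
go(.608,-.3695,.12,np.radians(147.5))"
```

```text
tcp [ 0.4542 -0.0429  0.2048] rpy deg [-179.94    0.45 -122.08] t 20.45
travel [ 0.1953 -0.3037  0.0297]
 rot [-0.06  0.45  0.42]
 rot [-7.0000e-01 -1.0000e-01 -1.7958e+02]
```

```bash
python3 -m inch '[{"jaw":0.05,"travel":[0.03,-0.05,0],"rot":[0,0,0]},{"jaw":0.05,"travel":[0.06,-0.1,0],"rot":[0,0,0]},{"jaw":0.05,"travel":[0.09,-0.15,0],"rot":[0,0,0]},{"jaw":0.05,"travel":[0.12,-0.2,0],"rot":[0,0,0]},{"jaw":0.05,"travel":[0.15,-0.25,0],"rot":[0,0,0]}]'
python3 -c "
from h import *
go(.608,-.3695,.12,np.radians(147.5))"
```

```text
t: 21.08
tool_pos: [0.5826, -0.3151, 0.2037]
tcp_rot: [-3.14, 0.001, -2.144]
force: [2.1, 0.1, 0.5]
opening: 0.0499
grasp_force: 0.0
tcp [ 0.5826 -0.3151  0.2037] rpy deg [-1.7993e+02  6.0000e-02 -1.2285e+02] t 21.075
travel [ 0.0319 -0.0508  0.0297]
 rot [-0.07  0.06 -0.35]
 rot [9.0000e-02 1.1000e-01 1.7965e+02]
```

```bash
python3 -m inch '[{"jaw":0.05,"travel":[0.031,-0.05,0.02],"rot":[0,0,0]},{"jaw":0.05,"travel":[0.031,-0.05,0.08],"rot":[0,0,0]},{"jaw":0.05,"travel":[0.031,-0.05,0.11],"rot":[0,0,0]},{"jaw":0.05,"travel":[0.031,-0.05,0.11],"rot":[0,0,0]},{"jaw":0.05,"travel":[0.031,-0.05,0.11],"rot":[0,0,0]}]'
python3 -m inch '[{"jaw":0.05,"travel":[0,0,0],"rot":[0,0,0]},{"jaw":0.05,"travel":[0,0,0],"rot":[0,0,0]}]'
python3 -c "
from h import *
go(.608,-.3695,.0235,np.radians(147.5))"
```

```text
t: 21.7
tool_pos: [0.608, -0.3654, 0.0952]
tcp_rot: [-3.139, 0.001, -2.143]
force: [-1.2, 0.2, 0.7]
opening: 0.0496
grasp_force: 0.0
t: 21.95
tool_pos: [0.6073, -0.3651, 0.0951]
tcp_rot: [-3.139, 0.0, -2.142]
force: [0.6, -0.4, 0.7]
opening: 0.0502
grasp_force: 0.0
tcp [ 0.6073 -0.3651  0.0951] rpy deg [-1.7987e+02  1.0000e-02 -1.2271e+02] t 21.95
travel [ 0.0033 -0.0029  0.0176]
 rot [-0.13  0.01 -0.21]
 rot [2.0000e-02 2.0000e-01 1.7979e+02]
```

```bash
python3 -m inch '[{"jaw":0.05,"travel":[0.003,-0.003,0.01],"rot":[0,0,0]},{"jaw":0.05,"travel":[0.003,-0.003,0.0175],"rot":[0,0,0]},{"jaw":0.05,"travel":[0.003,-0.003,0.0175],"rot":[0,0,0]},{"jaw":0.05,"travel":[0.003,-0.003,0.0175],"rot":[0,0,0]}]'
python3 -m inch '[{"jaw":0.024,"travel":[0,0,0],"rot":[0,0,0]},{"jaw":0.024,"travel":[0,0,0],"rot":[0,0,0]},{"jaw":0.024,"travel":[0,0,0],"rot":[0,0,0]}]'
```

```text
t: 22.45
tool_pos: [0.6076, -0.3687, 0.0758]
tcp_rot: [3.141, 0.0, -2.142]
force: [0.1, -0.6, 0.6]
opening: 0.0502
grasp_force: 0.0
t: 22.82
tool_pos: [0.6076, -0.3689, 0.0762]
tcp_rot: [-3.141, 0.0, -2.142]
force: [-0.1, 0.2, 0.6]
opening: 0.0241
grasp_force: 0.0
```

```bash
python3 -m inch '[{"jaw":0.003,"travel":[0,0,-0.001],"rot":[0,0,0]},{"jaw":0.003,"travel":[0,0,-0.001],"rot":[0,0,0]},{"jaw":0.003,"travel":[0,0,-0.001],"rot":[0,0,0]},{"jaw":0.003,"travel":[0,0,-0.001],"rot":[0,0,0]}]'
python3 -m inch '[{"jaw":0.003,"travel":[0,0,-0.015],"rot":[0,0,0]},{"jaw":0.003,"travel":[0,0,-0.06],"rot":[0,0,0]},{"jaw":0.003,"travel":[0,0,-0.1],"rot":[0,0,0]},{"jaw":0.003,"travel":[0,0,-0.1],"rot":[0,0,0]}]'
python3 -c "
from h import *
go(.5975,-.0285,.16,np.radians(171.4)); print(observe()['joint_positions'].round(2))"
```

```text
t: 23.32
tool_pos: [0.6075, -0.3689, 0.0769]
tcp_rot: [3.141, 0.0, -2.142]
force: [0.2, -0.4, -0.1]
opening: 0.0159
grasp_force: 60.7
t: 23.82
tool_pos: [0.6101, -0.3691, 0.1825]
tcp_rot: [-3.133, 0.002, -2.142]
force: [0.4, 0.3, -1.0]
opening: 0.0157
grasp_force: 60.8
tcp [ 0.6101 -0.3691  0.1825] rpy deg [-1.7953e+02  1.4000e-01 -1.2273e+02] t 23.825
travel [-0.2798  0.1945 -0.0325]
 rot [ -0.49   0.04 -24.14]
 rot [5.0000e-02 6.8000e-01 1.5586e+02]
[ 0.85  1.06 -0.83  1.35  0.82  1.08  2.46]
```

```bash
python3 -m inch '[{"jaw":0.003,"travel":[-0.03,0.02,-0.03],"rot":[0,0,-2]},{"jaw":0.003,"travel":[-0.079,0.055,-0.032],"rot":[0,0,-7]},{"jaw":0.003,"travel":[-0.128,0.089,-0.032],"rot":[0,0,-12]},{"jaw":0.003,"travel":[-0.177,0.123,-0.032],"rot":[0,0,-17]},{"jaw":0.003,"travel":[-0.227,0.158,-0.032],"rot":[0,0,-21]}]'
python3 -c "
from h import *
go(.5975,-.0285,.10,np.radians(171.4)); print(observe()['joint_positions'].round(2),observe()['opening'])"
```

```text
t: 24.45
tool_pos: [0.5968, -0.0911, 0.2089]
tcp_rot: [3.141, -0.0, -1.773]
force: [1.3, 1.0, 0.2]
opening: 0.0159
grasp_force: 60.8
tcp [ 0.5968 -0.0911  0.2089] rpy deg [ 1.7998e+02 -1.0000e-02 -1.0160e+02] t 24.45
travel [-0.0615  0.0119  0.0549]
 rot [ 0.02 -0.01 -3.  ]
 rot [-2.00e-02 -3.00e-02  1.77e+02]
[ 0.55  0.93 -0.9   1.7   0.87  0.97  2.25] 0.01588849898299004
```

```bash
python3 -m inch '[{"jaw":0.003,"travel":[-0.05,0.01,0],"rot":[0,0,-3]},{"jaw":0.003,"travel":[-0.0615,0.012,0.04],"rot":[0,0,-3]},{"jaw":0.003,"travel":[-0.0615,0.012,0.082],"rot":[0,0,-3]},{"jaw":0.003,"travel":[-0.0615,0.012,0.082],"rot":[0,0,-3]},{"jaw":0.003,"travel":[-0.0615,0.012,0.082],"rot":[0,0,-3]}]'
python3 -m inch '[{"jaw":0.003,"travel":[0,0,0],"rot":[0,0,0]},{"jaw":0.003,"travel":[0,0,0],"rot":[0,0,0]}]'
python3 - <<'E'
from h import *
go(.5975,-.0285,.035,np.radians(171.4)); c=shot('scene','s_v'); crop('s_v',220,120,350,230,6,'s_vc')
s=observe(); u=px(c,[[*s['tool_pos'][:2],s['tool_pos'][2]-.07]])[0]; print(u)
E
```

```text
t: 25.08
tool_pos: [0.5986, -0.0297, 0.1282]
tcp_rot: [-3.14, 0.001, -1.723]
force: [0.5, 0.9, -0.1]
opening: 0.0157
grasp_force: 60.8
t: 25.32
tool_pos: [0.5987, -0.0301, 0.1284]
tcp_rot: [-3.139, 0.0, -1.723]
force: [-0.1, 0.4, 0.5]
opening: 0.0159
grasp_force: 60.8
tcp [ 0.5987 -0.0301  0.1284] rpy deg [-1.7988e+02  3.0000e-02 -9.8740e+01] t 25.325
travel [-0.0013  0.0015  0.0394]
 rot [-0.12  0.03 -0.14]
 rot [4.0000e-02 1.9000e-01 1.7986e+02]
[294.4 184.2]
```

View pics/s_vc.png

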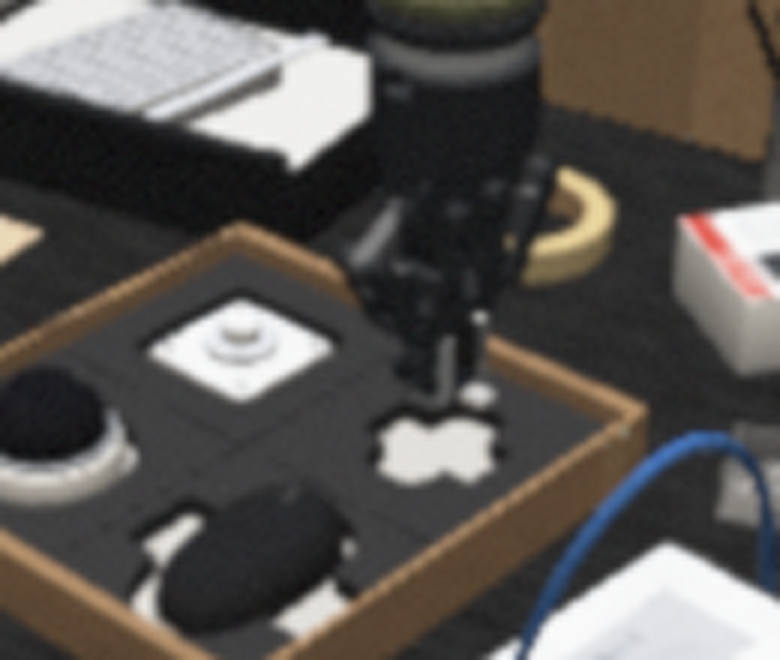

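Mouse, plate and dome are in place; the stick hangs above the slot with its plug at crop (478,393). Check its lengthwise offset.

```bash
python3 - <<'E'
from h import *
c=load('s_v'); d=np.array([-.15,-.989,0]); b=np.array([.5987,-.0301,.0588])
for o in(-.0265,.0105,.0265): print(o,(px(c,b+d*o)[0]-[220,120]+.5)*6)
g=c['pixels'].mean(2); print(g[180:190,290:308].astype(int))
E
```

```text
-0.0265 [406.8 366.6]
0.0105 [466.8 394.8]
0.0265 [493.8 407.4]
[[ 32  28  45  78  91  70  32  20  26  53  72  75  73  73  79  89 106 121]
 [ 31  33  53  81  93  68  35  29  32  58  77  74  71  72  71  73  77  91]
 [ 29  31  54  82  91  69  38  32  38  63  73  71  69  68  72  69  70  72]
 [ 33  30  48  80  93  70  42  49  80  98  91  77  67  64  67  66  70  71]
 [ 31  26  44  76  91  72  60 109 158 178 165 127  85  66  66  64  67  68]
 [ 51  41  56  83  91  73  92 154 194 210 204 169 117  73  64  65  64  65]
 [ 68  67  75  89  81  60  83 134 166 188 188 153 104  70  65  65  65  66]
 [ 58  67  71  73  61  41  51  78 104 135 131  96  74  64  65  66  64  65]
 [ 36  46  46  43  37  33  35  43  54  67  67  52  52  59  63  65  64  65]
 [ 31  29  29  38  56  76  84  84  70  52  37  31  35  47  59  65  65  65]]
```

Plug spans crop u≈460–497 against 467–494 predicted, so it is centred. Lowering.

```bash
python3 -m inch '[{"jaw":0.003,"travel":[-0.001,0.001,0.02],"rot":[0,0,0]},{"jaw":0.003,"travel":[-0.001,0.001,0.037],"rot":[0,0,0]},{"jaw":0.003,"travel":[-0.001,0.001,0.037],"rot":[0,0,0]},{"jaw":0.003,"travel":[-0.001,0.001,0.037],"rot":[0,0,0]}]'
python3 -m inch '[{"jaw":0.003,"travel":[0,0,0.001],"rot":[0,0,0]},{"jaw":0.003,"travel":[0,0,0.001],"rot":[0,0,0]}]'
```

```text
t: 25.88
tool_pos: [0.5967, -0.0287, 0.0888]
tcp_rot: [3.14, -0.0, -1.723]
force: [-0.9, 0.3, 0.0]
opening: 0.0159
grasp_force: 67.4
t: 26.12
tool_pos: [0.597, -0.0288, 0.0886]
tcp_rot: [3.141, -0.0, -1.723]
force: [-0.5, 0.0, -0.1]
opening: 0.0156
grasp_force: 67.4
```

```bash
python3 -m inch '[{"jaw":0.003,"travel":[0,0,0.001],"rot":[0,0,0]},{"jaw":0.003,"travel":[0,0,0.001],"rot":[0,0,0]}]'
python3 -m inch '[{"jaw":0.003,"travel":[0,0,0.0005],"rot":[0,0,0]},{"jaw":0.003,"travel":[0,0,0.0005],"rot":[0,0,0]}]'
```

```text
t: 26.38
tool_pos: [0.5972, -0.0288, 0.0883]
tcp_rot: [-3.141, 0.0, -1.723]
force: [-0.8, -0.1, 1.3]
opening: 0.0157
grasp_force: 68.7
t: 26.62
tool_pos: [0.5972, -0.0287, 0.0882]
tcp_rot: [-3.141, -0.0, -1.723]
force: [-0.7, -0.3, 6.3]
opening: 0.016
grasp_force: 70.9
```

```bash
python3 -m inch '[{"jaw":0.034,"travel":[0,0,-0.0005],"rot":[0,0,0]},{"jaw":0.034,"travel":[0,0,-0.0005],"rot":[0,0,0]},{"jaw":0.034,"travel":[0,0,-0.0005],"rot":[0,0,0]},{"jaw":0.034,"travel":[0,0,-0.03],"rot":[0,0,0]},{"jaw":0.034,"travel":[0,0,-0.09],"rot":[0,0,0]}]'
python3 -m inch '[{"jaw":0.034,"travel":[0,0,-0.05],"rot":[0,0,0]},{"jaw":0.034,"travel":[-0.0,0,-0.10],"rot":[0,0,0]},{"jaw":0.034,"travel":[0.05,0,-0.10],"rot":[0,0,0]},{"jaw":0.034,"travel":[0.10,0,-0.10],"rot":[0,0,0]},{"jaw":0.034,"travel":[0.15,0,-0.10],"rot":[0,0,0]}]'
python3 - <<'E'
from h import *
np.set_printoptions(linewidth=230)
c=shot('scene','s_w'); g=c['pixels'].mean(2)
a=np.radians(-8.6); dx=np.array([np.cos(a),np.sin(a),0]); dy=np.array([-dx[1],dx[0],0])
print('stick expected outline',px(c,[np.array([.5972,-.0287,.024])+dx*i*.009+dy*j*.0265 for i,j in((1,1),(1,-1),(-1,-1),(-1,1))]).tolist())
print(g[184:204,280:306].astype(int))
E
```

```text
t: 27.25
tool_pos: [0.5958, -0.0294, 0.1762]
tcp_rot: [3.136, -0.001, -1.723]
force: [1.2, 0.2, -0.0]
opening: 0.0344
grasp_force: 0.0
t: 27.88
tool_pos: [0.5741, -0.1786, 0.2775]
tcp_rot: [-3.141, -0.0, -1.722]
force: [0.3, -0.2, 0.7]
opening: 0.0341
grasp_force: 0.0
stick expected outline [[288.6, 189.6], [302.7, 196.5], [298.6, 199.2], [284.5, 192.2]]
[[ 64  64  64  65  64  63  66  63  64  64  65  64  65  64  63  63  62  65  65  66  64  67  63  66  66  67]
 [ 64  65  63  63  66  64  65  64  64  66  65  66  65  64  63  63  64  63  64  64  66  65  64  64  66  63]
 [ 66  66  66  62  65  62  60  55  60  63  64  65  64  64  58  57  54  50  54  59  62  65  63  65  64  64]
 [ 64  65  65  63  60  54  44  39  42  48  54  60  58  52  43  38  38  35  38  46  53  61  61  65  63  65]
 [ 66  64  64  57  48  40  33  30  28  32  37  43  44  34  29  33  34  35  32  31  36  41  52  62  65  66]
 [ 64  58  50  43  34  28  28  29  29  26  30  31  25  38  58  76  83  83  69  49  37  27  35  47  59  64]
 [ 62  49  33  31  32  30  30  38  39  32  29  31  49  95 147 177 182 180 162 129  95  60  41  40  57
[... 697 characters left out ...]
  68  37  42  96 169 206 215 216 201 156  98  64  64  65]
 [ 65  63  76 133 184 210 221 221 222 219 207 184 134  73  55  89 139 167 179 174 147 117  89  68  65  64]
 [ 65  65  67  86 121 155 185 201 208 200 182 165 123  75  65  69  89 109 120 111  85  72  67  65  63  64]
 [ 66  66  65  65  73  91 118 136 147 138 118 100  78  67  66  65  68  73  76  72  66  66  64  66  64  67]
 [ 66  65  64  65  64  66  70  76  78  76  73  68  65  64  64  65  65  66  65  66  66  65  65  64  70  88]
 [ 65  66  64  64  64  63  64  63  64  63  66  63  64  64  64  65  63  64  67  65  63  65  66  73  90 122]
 [ 63  65  65  64  64  64  65  64  65  66  65  65  64  64  65  64  65  63  64  65  65  68  88 109 111 115]]
```

The stick's dark body runs from about (285,191) to (296,196) with its plug beyond that, matching the expected outline in the slot. The last scene view showed the mouse, plate and dome seated. The gripper is clear.

```bash
python3 -m inch '[{"jaw":0.034,"travel":[0,0,0],"rot":[0,0,0]},{"jaw":0.034,"travel":[0,0,0],"rot":[0,0,0]}]'; python3 -c "
from cell import sign_off; print(sign_off())"
```

```text
t: 28.18
tool_pos: [0.5746, -0.1755, 0.2777]
tcp_rot: [-3.141, 0.001, -1.721]
force: [-0.2, 1.7, 0.7]
opening: 0.034
grasp_force: 0.0
the job is handed in; nothing more can be done
None
```

The dome camera, mounting plate, mouse and USB stick are each in their own cut-out and let go, and the job was handed in at 28 s; the stick needed a second grasp, and its final position was checked from pixel values rather than a viewed picture.

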